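Heft the spice tins: full ones on the ledge, empties in the drawer

ROBOT

A 6-joint arm with a two-finger parallel gripper is mounted at the origin on the work surface. World frame = base frame: x ahead of the robot, y to its left, z up, the work surface at z = 0. Lengths are in m, angles in rad, forces in N, time in s.
With the tool pointing down it reaches from about 0.325 to 1 m from the base axis. Payload 5.1 kg.
Tool frame: the origin (TCP) lies midway between the tips of the shut fingers; the grasp point (between the pads) lies 19 mm behind it (r.grasp_offset is the z of the grasp point in the tool frame, in m); z points along the fingers, y is the line along which they close (so a half turn about z gives the same grasp; the last joint's range is limited). The gripper opens to 85 mm and grips with 20 to 120 N. Pads are 22 mm wide; open, the fingers measure 114 mm over their backs; the gripper's body (76 mm by 85 mm) begins 54 mm behind the grasp point. The pads swing forward as they close: fully open they stand 13 mm farther back than shut.
Start: joints at [-1.319, 0.124, 1.65, -0, 1.367, -0.083], TCP at [0.214, -0.614, 0.231] pointing down, gripper open.
Joint ranges: [-2.61, 2.61], [-1.02, 2.33], [0.03, 2.71], [-1.35, 4.49], [0.32, 2.68], [-2.91, 2.91]. Speed limits (rad/s): [2.57, 2.57, 3.14, 3.14, 3.14, 3.14].

INTERFACE

Orientations are given as [roll, pitch, yaw] about the fixed x, y, z axes, in that order (R = Rz(yaw) Ry(pitch) Rx(roll)).
In Python, from cell import telemetry, camera, calibration, r, recognise, masks_of, place_of gives the robot as it stands.
- The arm moves only by the tool send_rows, never from a script. Its argument "series" is a list of rows, each a list of 6 numbers: the shift along the tool's x, y, z as a fraction of full scale, then the turn, a rotation vector about the tool's x, y, z as a fraction of full scale. A call has 1 to 12 rows; each row is the pose to reach, as a shift and turn from the pose commanded when the call began, along the tool's axes at that moment; what a row does not reach only later rows make up. Full scale, the value 1, is 1 m for a shift and 1.5 rad for a turn. A row lasts 1/12 s, in which the tool goes at most 41.7 mm and 7.16 degrees, less where a joint would pass 70% of its speed; a pose out of reach is approached as far as the arm can. A call with a number of a shift or a turn outside -1 to 1 is refused whole. A call with a gripper value outside its range is refused whole. "grip" is the opening, from 0 (shut) to 1 (fully open), set as the call begins (left out, the last holds). The fingers move at their own pace and stop on an object; the grip force is fixed at half the most. Time passes only in rows, so rows that repeat a pose let the fingers close. It gives the time, the measured TCP pose, the force, the opening and the grip force at its end, in the units of the state.
- telemetry.sense(): the state, without advancing time (a new reading comes with each control period).
- camera(name): name is "scene" or "top" or "wrist"; returns (picture, depth): 384x512x3 uint8, blue, green, red; 384x512 float32, m along the optical axis (not along the pixel's ray), 0 where there is no reading.
- calibration(name): a dict with "camera_matrix" (3x3 intrinsics, pixels), "distortion" ([k1, k2, p1, p2, k3] as OpenCV has them; the pictures are not rectified), "R" (3x3) and "t" (3): a world point X has camera coordinates R X + t. Camera axes: x right, y down, z forward; pixel columns grow to the right and rows downward; lengths in m; the calibration is good to about 2 mm. A picture is of the moment at which its call begins: read the wrist's pose just before it. calibration takes no time and is no camera call; for the wrist camera it gives the pose at the moment of the call.
- r.close_job(): hands the job in; it is judged then, once.
Trained networks look in the newest picture that a camera, given by its name, has taken for a name from the list of things; names that differ only in an ending like _2 or _b are one class to them, and where a whole thing is asked for, a point or a joint stands for the part that bears it (a point fixed in the world has none). Each returns a list of dicts, best first, with "score" (0 to 1); they miss things now and then, are a little off and sometimes report something else, mostly with a low value. They report only what shows in the picture. A call takes as long as a camera call. They do not tell look-alikes from the thing itself.
- recognise(camera, label): "centre" ([column, row] in pixels, amid what is visible of it).
- masks_of(camera, label): "mask" (384x512 bool, what is visible of it) and "centre" ([column, row] in pixels, amid what is visible of it).
- place_of(camera, label): "centre" ([column, row] in pixels: a listed point, or the origin of a listed thing).
The state is a dict: "time": time; "qpos": joint angles; "joint_velocities": joint speeds; "joint_efforts": joint torques, N m; "position": TCP position; "ee_rot": TCP orientation; "contact_force": force on the tool from outside, world axes, zero at the start; "moment": the same for the moment, N m; "width": opening from 0.0 (shut) to 1.0 (fully open); "finger_force": force on a finger pad.
Only numpy, scipy, OpenCV 4.12 (cv2) and the standard library are available. Lean on these libraries where they do the work, as an engineer would, in place of code of your own. Each camera call takes 0.05 s, during which the arm holds its last target. There are 200 camera calls.

TASK

The steel spice tins on the counter all look alike, but some are full and some are empty, and only their weight tells which. Stand every full tin upright on the raised orange ledge, put every empty one in the blue-fronted drawer for refilling, and ease the drawer fully shut without slamming it. Leave the torch, the glass jar and the other things on the counter where they are.

Things in the scene. Friction and masses are not known exactly. Their poses are not given: they have to be found in the camera images.
- ledge: Raised narrow shelf of orange plastic, fixed to the counter on two steel legs: 320 mm long along its y, 76 mm deep along its x, top face 70 mm above the counter. Origin on the counter under its middle. It stands at the left, running away from the robot; its front (-x) looks to the middle of the counter. Its place and yaw differ from start to start.
- ledge_top (a point): Middle of the ledge's top face, z up, axes as the ledge. A 4 mm thick lip stands 8 mm above the top face along the front (-x) and a 4 mm edge stands 10 mm along the back (+x), leaving 68 mm between them; the ends (y) are open.
- unit: Small wooden drawer unit with a blue drawer front, fixed on the counter: 240 mm deep (x), 280 mm wide (y), 100 mm high. Origin on the counter under its middle; its front looks to its -x, roughly at the robot. Its place and yaw differ from start to start.
- unit_drawer0 (a joint): How far the drawer is pulled out, m: 0 fully shut against its stop, 0.165 fully open (a stop). It slides with about 1 N of friction (and 4 N per m/s) and stays where it is left. It starts shut or up to 40 mm ajar.
- unit_drawer0_handle (a point): Middle of the drawer's steel bar handle (bar 120 mm long along y, about 10 mm thick, its middle 35 mm in front of the blue face). It moves with the drawer, which comes out level along this point's -x, towards the robot. 62 mm above the counter, 38 mm below the unit's top.
- drawer_floor (a point): Middle of the drawer's inner floor; moves with the drawer (axes as the handle). 22 mm above the counter, 153 mm behind (+x of) the bar. Inside it is 195 mm long (x), 238 mm wide (y), walls 56 mm high; the way in under the unit's top is 66 mm high. With the drawer fully open, from 98 mm in front of this point (-x) to 60 mm behind it is clear of the unit's top.
- tin_a: Steel spice tin with a brass-coloured inset in its fixed lid, 56 x 56 mm, 50 mm high; origin in the middle of its underside, z up through the lid. All tins look alike: full (230 to 310 g) or empty (60 to 90 g). Four to six are there, at least one of each kind; None if absent. They start standing on the counter.
- tin_b: Steel spice tin with a brass-coloured inset in its fixed lid, 56 x 56 mm, 50 mm high; origin in the middle of its underside, z up through the lid. All tins look alike: full (230 to 310 g) or empty (60 to 90 g). Four to six are there, at least one of each kind; None if absent. They start standing on the counter.
- tin_c: Steel spice tin with a brass-coloured inset in its fixed lid, 56 x 56 mm, 50 mm high; origin in the middle of its underside, z up through the lid. All tins look alike: full (230 to 310 g) or empty (60 to 90 g). Four to six are there, at least one of each kind; None if absent. They start standing on the counter.
- tin_d: Steel spice tin with a brass-coloured inset in its fixed lid, 56 x 56 mm, 50 mm high; origin in the middle of its underside, z up through the lid. All tins look alike: full (230 to 310 g) or empty (60 to 90 g). Four to six are there, at least one of each kind; None if absent. They start standing on the counter.
- tin_e: Steel spice tin with a brass-coloured inset in its fixed lid, 56 x 56 mm, 50 mm high; origin in the middle of its underside, z up through the lid. All tins look alike: full (230 to 310 g) or empty (60 to 90 g). Four to six are there, at least one of each kind; None if absent. They start standing on the counter.
- tin_f: Steel spice tin with a brass-coloured inset in its fixed lid, 56 x 56 mm, 50 mm high; origin in the middle of its underside, z up through the lid. All tins look alike: full (230 to 310 g) or empty (60 to 90 g). Four to six are there, at least one of each kind; None if absent. They start standing on the counter.
- torch: Blue plastic torch, 160 mm long along x, 45 mm thick, lying on the counter; origin under its middle. Not part of the job.
- glass_jar: Clear glass spice jar with a red cap, empty, 52 mm across, 78 mm tall; origin under its middle. Not part of the job.
- tumbler: Open steel tumbler, 72 mm across, 100 mm tall; origin under its middle. Not part of the job.
- screwdriver: Yellow-handled screwdriver, 180 mm long along x, lying on the counter. Not part of the job.
- matchbox: Yellow matchbox, 56 x 37 x 16 mm, lying flat. Not part of the job.
- lota: Brass water pot, 100 mm across, 100 mm tall; origin under its middle. Not part of the job.
Things that resemble listed ones, but are neither listed nor needed, are in the scene too. Leave any green or purple look-alike of the tin_a alone.

How it is judged:
At the end, for the whole second after the job is handed in: Each full tin (weighs on its support with over 1.5 N) upright, flat on the ledge, middle within 14 mm of its centre line; each empty one (under 1.5 N) in the drawer, lying or standing; drawer within 5 mm of its stop; all at rest (((z of tin_a in the frame of ledge_top between -0.004 and 0.005 m and x of tin_a in the frame of ledge_top between -0.014 and 0.014 m and y of tin_a in the frame of ledge_top between -0.15 and 0.15 m and angle between tin_a's own z axis and vertical below 0.1 rad and contact force between tin_a and ledge above 1.5 N and linear speed of tin_a below 0.02 m/s) or (z of tin_a in the frame of drawer_floor between -0.006 and 0.06 m and x of tin_a in the frame of drawer_floor between -0.098 and 0.098 m and y of tin_a in the frame of drawer_floor between -0.119 and 0.119 m and contact force between tin_a and unit below 1.5 N and linear speed of tin_a below 0.02 m/s)) and ((z of tin_b in the frame of ledge_top between -0.004 and 0.005 m and x of tin_b in the frame of ledge_top between -0.014 and 0.014 m and y of tin_b in the frame of ledge_top between -0.15 and 0.15 m and angle between tin_b's own z axis and vertical below 0.1 rad and contact force between tin_b and ledge above 1.5 N and linear speed of tin_b below 0.02 m/s) or (z of tin_b in the frame of drawer_floor between -0.006 and 0.06 m and x of tin_b in the frame of drawer_floor between -0.098 and 0.098 m and y of tin_b in the frame of drawer_floor between -0.119 and 0.119 m and contact force between tin_b and unit below 1.5 N and linear speed of tin_b below 0.02 m/s)) and ((z of tin_c in the frame of ledge_top between -0.004 and 0.005 m and x of tin_c in the frame of ledge_top between -0.014 and 0.014 m and y of tin_c in the frame of ledge_top between -0.15 and 0.15 m and angle between tin_c's own z axis and vertical below 0.1 rad and contact force between tin_c and ledge above 1.5 N and linear speed of tin_c below 0.02 m/s) or (z of tin_c in the frame of drawer_floor between -0.006 and 0.06 m and x of tin_c in the frame of drawer_floor between -0.098 and 0.098 m and y of tin_c in the frame of drawer_floor between -0.119 and 0.119 m and contact force between tin_c and unit below 1.5 N and linear speed of tin_c below 0.02 m/s)) and ((z of tin_d in the frame of ledge_top between -0.004 and 0.005 m and x of tin_d in the frame of ledge_top between -0.014 and 0.014 m and y of tin_d in the frame of ledge_top between -0.15 and 0.15 m and angle between tin_d's own z axis and vertical below 0.1 rad and contact force between tin_d and ledge above 1.5 N and linear speed of tin_d below 0.02 m/s) or (z of tin_d in the frame of drawer_floor between -0.006 and 0.06 m and x of tin_d in the frame of drawer_floor between -0.098 and 0.098 m and y of tin_d in the frame of drawer_floor between -0.119 and 0.119 m and contact force between tin_d and unit below 1.5 N and linear speed of tin_d below 0.02 m/s)) and ((z of tin_e in the frame of ledge_top between -0.004 and 0.005 m and x of tin_e in the frame of ledge_top between -0.014 and 0.014 m and y of tin_e in the frame of ledge_top between -0.15 and 0.15 m and angle between tin_e's own z axis and vertical below 0.1 rad and contact force between tin_e and ledge above 1.5 N and linear speed of tin_e below 0.02 m/s) or (z of tin_e in the frame of drawer_floor between -0.006 and 0.06 m and x of tin_e in the frame of drawer_floor between -0.098 and 0.098 m and y of tin_e in the frame of drawer_floor between -0.119 and 0.119 m and contact force between tin_e and unit below 1.5 N and linear speed of tin_e below 0.02 m/s)) and ((z of tin_f in the frame of ledge_top between -0.004 and 0.005 m and x of tin_f in the frame of ledge_top between -0.014 and 0.014 m and y of tin_f in the frame of ledge_top between -0.15 and 0.15 m and angle between tin_f's own z axis and vertical below 0.1 rad and contact force between tin_f and ledge above 1.5 N and linear speed of tin_f below 0.02 m/s) or (z of tin_f in the frame of drawer_floor between -0.006 and 0.06 m and x of tin_f in the frame of drawer_floor between -0.098 and 0.098 m and y of tin_f in the frame of drawer_floor between -0.119 and 0.119 m and contact force between tin_f and unit below 1.5 N and linear speed of tin_f below 0.02 m/s)) and value of joint unit_drawer0 below 0.005 m and velocity of joint unit_drawer0 above -0.01 m/s); the robot touches nothing.
It fails at once if the drawer is slammed: it moves inwards faster than 0.35 m/s (velocity of joint unit_drawer0 below -0.35 m/s).
It fails at once if the glass jar is tipped over (angle between glass_jar's own z axis and vertical above 0.5 rad).
It fails at once if a bystander (torch, jar, tumbler, screwdriver, matchbox or water pot) is moved more than 40 mm (distance of any of torch, glass_jar, tumbler, screwdriver, matchbox, lota from where it was at the start of the episode above 0.04 m).
Of tin_a, tin_b, tin_c, tin_d, tin_e, tin_f only 4 to 6 are there at a start; the rules pass over those that are not, and their reading is None.
At some moment in a run one of tin_a, tin_b, tin_c, tin_d, tin_e, tin_f may be knocked a few centimetres aside while the robot is not near it.
Once in a run the grip may slacken for a moment while it holds something.
It also fails if it takes over 210 s, if anything falls off the work surface, if the arm or the gripper's body presses on something with over 40 N, if the wrist force passes 120 N, or if a joint passes its speed limit or range.

## Working session

There is one attempt and no reset: what is moved stays moved. The work goes in short steps, Python scripts to look and compute and a tool call to move; the robot and the scene stay as the last step left them, time stands still between calls to the robot, and variables do not carry over. Pictures are saved under pics/ and viewed, at most 14 in all, crops included, and the job is handed in when it is done.

Besides the shell and the picture viewer there is one more tool, called as name(argument=value, ...), one argument or row to a line, values as JSON. send_rows: Moves the arm, as the interface text tells. Its arguments: {"type":"object","properties":{"series":{"type":"array"},"grip":{"type":"number"}},"required":["series"]}

```bash
ls; mkdir -p pics; python3 - <<'E'
from cell import telemetry,camera,calibration,r
import cv2,numpy as np
print(telemetry.sense()); print(r.grasp_offset)
for n in("top","scene"):
    p,d=camera(n); cv2.imwrite(f"pics/{n}0.png",p); np.savez(f"pics/{n}0.npz",p=p,d=d); c=calibration(n); print(n,c)
E
```

```text
pics
{'time': 0.0, 'qpos': array([-1.31857660e+00,  1.24489148e-01,  1.65167170e+00,  3.90798477e-05,
        1.36751577e+00, -8.26038051e-02]), 'joint_velocities': array([ 8.88790778e-05, -6.45340600e-04, -4.22517115e-04, -3.96382134e-04,
       -9.45842884e-04,  7.86864743e-04]), 'joint_efforts': array([-1.45078269e-03, -4.23613358e+01, -3.65453625e+01, -1.70369481e-04,
        7.12038396e-03,  2.09702058e-06]), 'position': array([ 0.21341821, -0.61331516,  0.23006472]), 'ee_rot': array([-3.13951895e+00, -2.10075632e-04,  3.34815388e-01]), 'contact_force': array([-0.08833611, -0.37738821,  0.1729616 ]), 'moment': array([ 0.01133648,  0.02351204, -0.01704334]), 'finger_force': 0.0, 'width': 0.9985505606836984}
-0.0187
top {'camera_matrix': array([[369.74708145,   0.        , 252.42721433],
       [  0.        , 369.74708145, 199.5856328 ],
       [  0.        ,   0.        ,   1.        ]]), 'distortion': array([-0.116765,  0.      ,  0.      ,  0.      ,  0.      ]), 'R': array([[ 0.02429698, -0.99922154,  0.03108004],
       [-0.99496108, -0.02719505, -0.09650328],
       [ 0.09727338, -0.0285787 , -0.9948473 ]]), 't': array([-0.05192639,  0.53643375,  1.14745666])}
scene {'camera_matrix': array([[347.84289898,   0.        , 256.84539792],
       [  0.        , 347.84289898, 194.71984604],
       [  0.        ,   0.        ,   1.        ]]), 'distortion': array([-0.09893219,  0.        ,  0.        ,  0.        ,  0.        ]), 'R': array([[-0.32720986,  0.94471523, -0.02113872],
       [ 0.54875504,  0.17175911, -0.81814835],
       [-0.76928643, -0.27930618, -0.57461852]]), 't': array([ 0.17748709, -0.21304032,  1.57467108])}
```

View pics/top0.png

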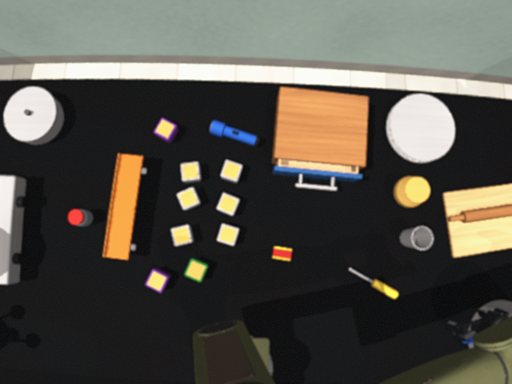

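View pics/scene0.png

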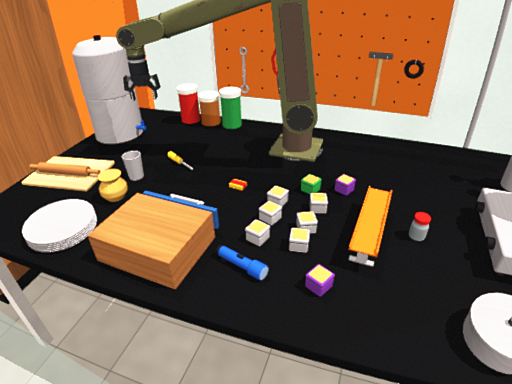

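The top view shows six steel tins (190,171), (231,170), (188,198), (228,204), (181,235) and (228,235). Purple look-alikes are at (165,129) and (157,281), with a green one at (196,270). The ledge is at (123,207), the handle at (317,185) and the jar at (80,217). The drawer is slightly ajar. Next I measure.

```bash
cat > h.py <<'E'
import numpy as np,cv2
from cell import telemetry,camera,calibration,r,recognise,masks_of,place_of
from scipy.spatial.transform import Rotation as Ro
def cloud(d,c):
    K=c["camera_matrix"];v,u=np.indices(d.shape)
    n=cv2.undistortPoints(np.dstack([u,v]).reshape(-1,1,2).astype(np.float64),K,c["distortion"]).reshape(*d.shape,2)
    P=np.dstack([n[...,0]*d,n[...,1]*d,d])
    return (P-c["t"])@c["R"]          # R^T (P-t)
def rect(X,m):
    """min-area rectangle of the xy of masked points"""
    (x,y),(w,h),a=cv2.minAreaRect((X[m][:,:2]*1000).astype(np.float32))
    return np.round([x,y,w,h,a],1),round(float(np.median(X[m][:,2])),4),int(m.sum())
def pix(X,c):
    p=cv2.projectPoints(np.array(X,float).reshape(-1,1,3),cv2.Rodrigues(c["R"])[0],c["t"],c["camera_matrix"],c["distortion"])[0]
    return p.reshape(-1,2)
def go(*wps):
    """print shifts/turns (fractions) from the present pose for world waypoints (x,y,z,yaw), tool down"""
    s=telemetry.sense();R0=Ro.from_euler("xyz",s["ee_rot"])
    print("at",s["position"].round(4),s["ee_rot"].round(3),"w",round(s["width"],3),"t",round(s["time"],2),"F",s["contact_force"].round(2))
    for x,y,z,yaw in wps:
        dp=R0.inv().apply(np.array([x,y,z])-s["position"])
        dr=(R0.inv()*Ro.from_euler("xyz",[np.pi,0,yaw])).as_rotvec()/1.5
        print("->",(x,y,z,yaw),dp.round(4).tolist()+dr.round(4).tolist(),"rows>=",int(np.ceil(max(np.linalg.norm(dp)/.0417,np.linalg.norm(dr)*1.5/.125))))
E
python3 - <<'E'
from h import *
p,d=camera("top");c=calibration("top");X=cloud(d,c)
for k in masks_of("top","tin_a"):
    m=k["mask"]&(X[...,2]>.04)&(X[...,2]<.06)
    hsv=cv2.cvtColor(p,cv2.COLOR_BGR2HSV)
    if m.sum()>20: print("tin",np.round(k["score"],2),np.round(k["centre"]),rect(X,m),"tophue/sat rim",np.median(hsv[k["mask"]],0))
for l in("ledge","unit","torch","glass_jar","tumbler","lota","matchbox","screwdriver"):
    for k in masks_of("top",l)[:2]:
        m=k["mask"]&(d>0)
        z=np.percentile(X[m][:,2],90) ; m2=m&(abs(X[...,2]-z)<.012)
        print(l,np.round(k["score"],2),np.round(k["centre"]),rect(X,m2))
for l in("unit_drawer0_handle","ledge_top","drawer_floor"):
    for k in place_of("top",l)[:1]:
        print(l,k["score"],k["centre"],X[int(k["centre"][1]),int(k["centre"][0])].round(3))
g=(X[...,2]>.045)&(X[...,2]<.075);g[:,:290]=0;g[:170]=0;g[:,:295]=0;g[:,345:]=0;g[195:]=0
print("bar",rect(X,g)); 
b=X[130:200,290:350];
E
```

```text
tin 0.88 [187. 195.] (array([535.5, 164.5,  56.6,  56.2,  26.3]), 0.0488, 323) tophue/sat rim [ 24.5  72.5 249. ]
tin 0.85 [167. 133.] (array([755.2, 247.6,  56.7,  57.6,  61.8]), 0.0488, 308) tophue/sat rim [139. 131. 216.]
tin 0.83 [160. 284.] (array([279.2, 251.3,  56.3,  56.4,  63.8]), 0.0493, 325) tophue/sat rim [ 27. 125. 244.]
tin 0.67 [232. 205.] (array([520.9,  39.4,  55.7,  55.3,  68.9]), 0.0492, 309) tophue/sat rim [ 25.  97. 251.]
tin 0.65 [198. 270.] (array([314.6, 131.1,  54.8,  52.5,  67.6]), 0.0493, 299) tophue/sat rim [ 24. 138. 250.]
tin 0.57 [232. 169.] (array([626.8,  32. ,  55.5,  56.3,  73.4]), 0.049, 313) tophue/sat rim [ 23.  72. 247.]
tin 0.54 [193. 171.] (array([621.3, 161.8,  56.9,  56.3,   8. ]), 0.0489, 320) tophue/sat rim [ 23.  77. 247.]
ledge 0.93 [124. 207.] (array([503.9, 360.1,  79.7, 319.6,  85.3]), 0.0699, 2645)
unit 0.74 [231. 172.] (array([626.7,  32.1,  55.5,  56.1,  73.5]), 0.049, 309)
unit 0.64 [321. 134.] (array([ 747.4, -245.3,  281.9,  263.6,   86.6]), 0.0994, 6296)
torch 0.69 [233. 133.] (array([754.1,  24.1, 162.3,  39. ,  76.4]), 0.037,
[... 254 characters left out ...]
8)
tumbler 0.95 [419. 238.] (array([ 426.2, -558.4,   67.8,   71.1,    1.9]), 0.096, 134)
tumbler 0.18 [415. 191.] (array([ 576.6, -548.1,   77.8,   78.9,   86.4]), 0.1003, 478)
lota 0.89 [412. 190.] (array([ 575.2, -546.1,   76.9,   75.4,   73.6]), 0.1003, 455)
lota 0.33 [229. 132.] (array([754.1,  24.1, 162.3,  39. ,  76.4]), 0.037, 446)
matchbox 0.5 [280. 252.] (array([ 370. , -137.3,   55.8,   36.5,   82. ]), 0.0161, 190)
screwdriver 0.73 [385. 288.] (array([ 279.4, -442.5,  162.8,   25.8,   60.3]), 0.023, 208)
unit_drawer0_handle 0.89 [313.8, 184.8] [ 0.597 -0.237 -0.   ]
ledge_top 0.59 [126.1, 205.6] [0.506 0.35  0.07 ]
bar (array([ 598.9, -247.3,   58. ,  156.2,    5.2]), 0.0656, 276)
```

```bash
cat >> h.py <<'E'
def tops(X,lo,hi,amin=60):
    m=((X[...,2]>lo)&(X[...,2]<hi)).astype(np.uint8)
    n,L,st,_=cv2.connectedComponentsWithStats(m,connectivity=4)
    for i in range(1,n):
        if amin<st[i,4]<20000: yield st[i,:4],rect(X,L==i)
E
python3 - <<'E'
from h import *
z=np.load("pics/top0.npz");c=calibration("top");X=cloud(z["d"],c)
for s,q in tops(X,.043,.054,150):
    if 30<q[0][2]<400: print("tin?",s,q)
for s,q in tops(X,.094,.105,500): print("z100",s,q)
for s,q in tops(X,.066,.074,500): print("z70",s,q)
m=(X[...,2]>.059)&(X[...,2]<.075);m[:174]=0;m[195:]=0;m[:,:290]=0;m[:,350:]=0
for v in range(174,192,1):
    s=m[v]; 
    if s.any(): print(v,np.where(s)[0][[0,-1]],X[v][s][:,0].mean().round(3),X[v][s][:,1].min().round(3),X[v][s][:,1].max().round(3),X[v][s][:,2].mean().round(3))
E
```

```text
tin? [390  94  65  66] (array([ 797.3, -598.6,  227.2,  228.3,   75.8]), 0.0467, 2669)
tin? [154 118  23  23] (array([755.9, 247.9,  57.5,  56.2,  62.5]), 0.0486, 297)
tin? [221 160  21  22] (array([626.7,  32.1,  55.4,  56.1,  72.4]), 0.0492, 303)
tin? [181 162  19  19] (array([621.3, 161.9,  55.8,  56.9,   7.9]), 0.0488, 311)
tin? [177 187  23  23] (array([535.6, 164.7,  56.3,  56.6,  25.5]), 0.0493, 311)
tin? [217 193  22  22] (array([521.1,  39.6,  56.1,  55.4,  69.1]), 0.049, 307)
tin? [217 224  22  22] (array([426. ,  36.7,  55.9,  55.8,  74.8]), 0.0493, 316)
tin? [171 225  21  21] (array([419.7, 180.8,  55.9,  56.9,  15.1]), 0.0491, 327)
tin? [185 259  22  22] (array([314.2, 132.2,  56.2,  53.6,  67.9]), 0.0492, 311)
tin? [146 269  23  24] (array([278.8, 251.9,  56.1,  56.7,  64.4]), 0.0493, 327)
z100 [275  87  93  79] (array([ 765.8, -246.3,  281. ,  226.8,   86.2]), 0.0995, 6207)
z70 [104 154  37 105] (array([503.5, 359.2,  74.1, 319.7,  84.9]), 0.0697, 2094)
174 [300 311] 0.618 -0.216 -0.182 0.067
175 [300 322] 0.616 -0.251 -0.183 0.067
176 [300 335] 0.614 -0.291 -0.183 0.067
177 [300 343] 0.611 -0.317 -0.183 0.068
178 [300 349] 0.609 -0.339 -0.184 0.065
179 [299 333] 0.604 -0.288 -0.181 0.064
180 [299 333] 0.601 -0.288 -0.18 0.065
181 [299 333] 0.597 -0.287 -0.181 0.065
182 [299 333] 0.594 -0.287 -0.181 0.065
183 [297 332] 0.59 -0.285 -0.174 0.066
184 [296 332] 0.587 -0.285 -0.171 0.066
185 [296 332] 0.584 -0.283 -0.17 0.066
186 [296 332] 0.581 -0.284 -0.171 0.066
187 [305 335] 0.579 -0.294 -0.2 0.066
188 [316 336] 0.576 -0.297 -0.234 0.066
189 [326 335] 0.574 -0.293 -0.267 0.064
```

```bash
python3 -c "
import cv2
p=cv2.imread('pics/top0.png')[110:300,100:370];cv2.imwrite('pics/crop0.png',cv2.resize(p,None,fx=2.9,fy=2.9,interpolation=3))"
```

```text
(no output)
```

View pics/crop0.png

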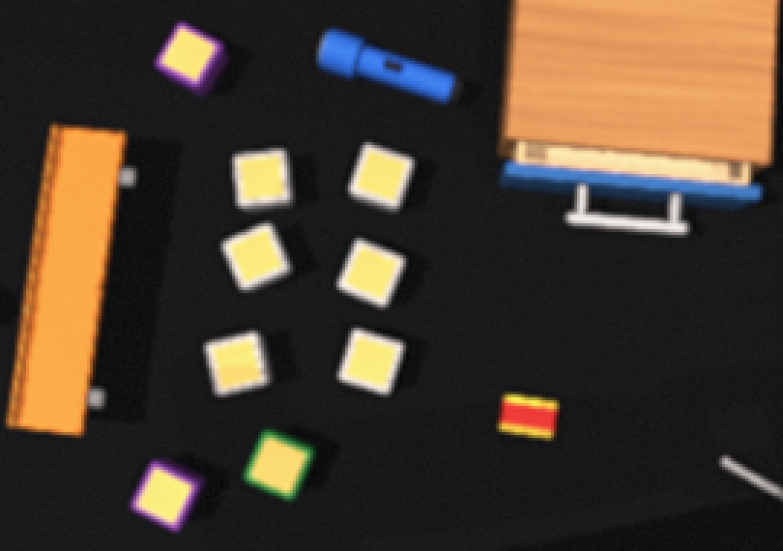

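The crop confirms six white/steel tins in a 2×3 block. The green tin and both purple ones are look-alikes. I'll go to the handle first and refine its position with the wrist camera.

```bash
python3 - <<'E'
from h import *
go((0.53,-0.235,0.22,1.505))
E
```

```text
at [ 0.2135 -0.6139  0.2313] [ 3.142 -0.     0.335] w 1.003 t 0.75 F [-0.52 -0.11 -1.04]
-> (0.53, -0.235, 0.22, 1.505) [0.4234, -0.2539, 0.0113, 0.0, 0.0, -0.7801] rows>= 12
```

send_rows(
  series=[
    [0.423,-0.254,0.011,0,0,-0.78],
    [0.423,-0.254,0.011,0,0,-0.78],
    [0.423,-0.254,0.011,0,0,-0.78],
    [0.423,-0.254,0.011,0,0,-0.78],
    [0.423,-0.254,0.011,0,0,-0.78],
    [0.423,-0.254,0.011,0,0,-0.78],
    [0.423,-0.254,0.011,0,0,-0.78],
    [0.423,-0.254,0.011,0,0,-0.78],
    [0.423,-0.254,0.011,0,0,-0.78],
    [0.423,-0.254,0.011,0,0,-0.78],
    [0.423,-0.254,0.011,0,0,-0.78],
    [0.423,-0.254,0.011,0,0,-0.78],
  ],
  grip=0.38,
)

```text
time: 1.75
position: [0.5309, -0.2327, 0.2206]
ee_rot: [3.141, -0.0, 1.506]
contact_force: [0.1, -1.1, -0.0]
width: 0.375
finger_force: 0.0
```

send_rows(
  series=[
    [0,0,0,0,0,0],
    [0,0,0,0,0,0],
    [0,0,0,0,0,0],
  ],
)

```text
time: 2.0
position: [0.5295, -0.2351, 0.2203]
ee_rot: [-3.141, 0.0, 1.505]
contact_force: [0.3, -1.3, 0.3]
width: 0.38
finger_force: 0.0
```

```bash
python3 - <<'E'
from h import *
c=calibration("wrist");p,d=camera("wrist");X=cloud(d,c);cv2.imwrite("pics/w1.png",p);np.savez("pics/w1.npz",p=p,d=d,X=X)
for k in place_of("wrist","unit_drawer0_handle")[:2]: 
    u,v=np.array(k["centre"]).astype(int);print(k,X[v,u])
for s,q in tops(X,.054,.074,40): print("z62",s,q)
for s,q in tops(X,.094,.105,200): print("z100",s,q)
go((0.58,-0.235,0.12,1.505))
E
```

```text
{'centre': [315.1, 161.5], 'score': 0.57} [ 0.58381181 -0.23163613  0.06805493]
z62 [398   4  18  17] (array([ 666.8, -107.4,    8.9,   16.3,   38.6]), 0.066, 161)
z62 [306   7  60 267] (array([ 599.7, -227.6,  258.4,   41.9,   86.4]), 0.0664, 3620)
z62 [390  28  24   6] (array([ 664.4, -119.6,    1.1,   28.4,   86.4]), 0.0643, 95)
z62 [366 265  21  11] (array([ 649.5, -356.8,    2.4,   28.4,   86.3]), 0.0642, 185)
at [ 0.529  -0.236   0.2203] [-3.141  0.     1.503] w 0.381 t 2.1 F [ 0.29 -0.36 -0.71]
-> (0.58, -0.235, 0.12, 1.505) [0.0044, 0.0508, 0.1003, -0.0001, 0.0002, -0.0011] rows>= 3
```

View pics/w1.png

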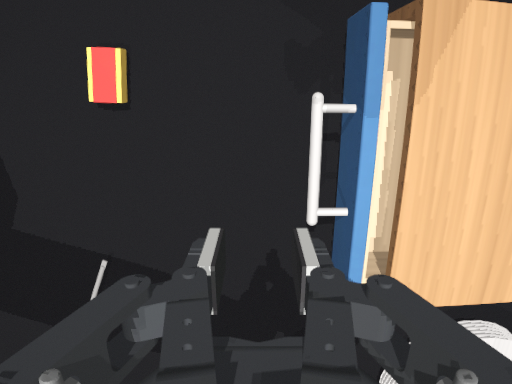

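The bar runs from (318,98) to (312,220), with its middle at about (0.583, -0.233). The blue face is to its right, and the drawer is ajar. Moving down to grip the bar.

send_rows(
  series=[
    [0.006,0.052,0.0,0,0,0],
    [0.006,0.052,0.0,0,0,0],
    [0.006,0.052,0.03,0,0,0],
    [0.006,0.052,0.06,0,0,0],
    [0.006,0.052,0.09,0,0,0],
    [0.006,0.052,0.12,0,0,0],
    [0.006,0.052,0.15,0,0,0],
    [0.006,0.052,0.176,0,0,0],
    [0.006,0.052,0.176,0,0,0],
    [0.006,0.052,0.176,0,0,0],
  ],
)

```text
time: 2.93
position: [0.582, -0.2341, 0.0448]
ee_rot: [3.141, 0.001, 1.503]
contact_force: [0.2, 0.1, -0.2]
width: 0.378
finger_force: 0.0
```

send_rows(
  series=[
    [0,0,0,0,0,0],
    [0,0,0,0,0,0],
    [0,0,0,0,0,0],
    [0,0,0,0,0,0],
    [0,0,0,0,0,0],
    [0,0,0,0,0,0],
  ],
  grip=0,
)

```text
time: 3.43
position: [0.582, -0.2336, 0.045]
ee_rot: [3.141, 0.002, 1.505]
contact_force: [-1.0, -5.2, 2.8]
width: 0.106
finger_force: 58.7
```

send_rows(
  series=[
    [0,-0.005,0,0,0,0],
    [0,-0.015,0,0,0,0],
    [0,-0.027,0,0,0,0],
    [0,-0.039,0,0,0,0],
    [0,-0.051,0,0,0,0],
    [0,-0.063,0,0,0,0],
    [0,-0.075,0,0,0,0],
    [0,-0.087,0,0,0,0],
    [0,-0.099,0,0,0,0],
    [0,-0.111,0,0,0,0],
    [0,-0.12,0,0,0,0],
    [0,-0.12,0,0,0,0],
  ],
)

```text
time: 4.43
position: [0.4612, -0.226, 0.045]
ee_rot: [3.141, 0.003, 1.505]
contact_force: [-1.9, -7.2, 0.5]
width: 0.104
finger_force: 59.5
```

send_rows(
  series=[
    [0,-0.004,0,0,0,0],
    [0,-0.008,0,0,0,0],
    [0,-0.012,0,0,0,0],
    [0,-0.012,0,0,0,0],
  ],
)

```text
time: 4.77
position: [0.4501, -0.2253, 0.045]
ee_rot: [3.14, 0.004, 1.505]
contact_force: [-1.7, -7.8, 1.5]
width: 0.103
finger_force: 59.5
```

send_rows(
  series=[
    [0,-0.004,0,0,0,0],
    [0,-0.008,0,0,0,0],
    [0,-0.012,0,0,0,0],
    [0,-0.012,0,0,0,0],
  ],
)

```text
time: 5.1
position: [0.4408, -0.2247, 0.0451]
ee_rot: [3.133, 0.004, 1.504]
contact_force: [9.0, -8.4, -7.1]
width: 0.108
finger_force: 59.2
```

send_rows(
  series=[
    [0,0.003,0,0,0,0],
    [0,0.003,0,0,0,0],
    [0,0.003,0,0,0,0],
    [0,0.003,0,0,0,0],
  ],
  grip=0.38,
)

```text
time: 5.43
position: [0.4408, -0.2225, 0.0439]
ee_rot: [-3.141, -0.001, 1.505]
contact_force: [-0.2, -0.2, 1.0]
width: 0.379
finger_force: 0.1
```

send_rows(
  series=[
    [0,0,-0.02,0,0,0],
    [0,0,-0.06,0,0,0],
    [0,0,-0.1,0,0,0],
    [0,0,-0.14,0,0,0],
    [0,0,-0.155,0,0,0],
    [0,0,-0.155,0,0,0],
  ],
)

```text
time: 5.93
position: [0.4437, -0.2245, 0.2053]
ee_rot: [3.133, 0.005, 1.505]
contact_force: [0.7, -0.6, -0.1]
width: 0.378
finger_force: 0.0
```

```bash
python3 - <<'E'
from h import *
p,d=camera("top");c=calibration("top");X=cloud(d,c)
for s,q in tops(X,.043,.054,150):
    if 300<q[0][0]<700 and -10<q[0][1]<260: print("tin?",s,q)
go((.627,.032,.2,-.307),(.521,.0395,.2,-.365))
E
```

```text
tin? [221 160  21  21] (array([626.5,  31.9,  55.1,  56.1,  73.3]), 0.0487, 301)
tin? [181 162  19  19] (array([621.2, 161.7,  56.3,  56.3,   7.7]), 0.0488, 308)
tin? [177 187  23  23] (array([535.7, 164.8,  57. ,  56.5,  26.1]), 0.049, 317)
tin? [217 193  22  22] (array([521. ,  39.5,  56.2,  55.8,  69.3]), 0.0491, 313)
tin? [217 224  22  22] (array([426.1,  36.8,  55.5,  55.9,  74.7]), 0.0493, 317)
tin? [171 225  21  21] (array([419.8, 180.9,  55.7,  57.1,  15.6]), 0.049, 324)
tin? [185 259  23  22] (array([314.1, 132.1,  56.1,  54. ,  69. ]), 0.0491, 306)
at [ 0.4423 -0.2236  0.202 ] [3.137e+00 2.000e-03 1.505e+00] w 0.379 t 5.98 F [0.7  0.29 0.32]
-> (0.627, 0.032, 0.2, -0.307) [0.2672, 0.1674, 0.0022, 0.0035, -0.0018, 1.208] rows>= 15
-> (0.521, 0.0395, 0.2, -0.365) [0.2677, 0.0612, 0.0017, 0.0034, -0.0019, 1.2467] rows>= 15
```

send_rows(
  series=[
    [0.267,0.167,0,0,0,0.95],
    [0.267,0.167,0,0,0,0.95],
    [0.267,0.167,0,0,0,0.95],
    [0.267,0.167,0,0,0,0.95],
    [0.267,0.167,0,0,0,0.95],
    [0.267,0.167,0,0,0,0.95],
    [0.267,0.167,0,0,0,0.95],
    [0.267,0.167,0,0,0,0.95],
    [0.267,0.167,0,0,0,0.95],
    [0.267,0.167,0,0,0,0.95],
    [0.267,0.167,0,0,0,0.95],
    [0.267,0.167,0,0,0,0.95],
  ],
  grip=1,
)

```text
time: 6.98
position: [0.6239, 0.0331, 0.1956]
ee_rot: [-3.141, 0.006, 0.075]
contact_force: [-0.7, 0.4, -0.8]
width: 1.0
finger_force: 0.0
```

send_rows(
  series=[
    [0,0,0,0,0,0.258],
    [0,0,0,0,0,0.258],
    [0,0,0,0,0,0.258],
    [0,0,0,0,0,0.258],
    [0,0,0,0,0,0.258],
  ],
)

```text
time: 7.4
position: [0.6242, 0.0324, 0.1968]
ee_rot: [3.141, 0.004, -0.305]
contact_force: [0.2, -0.3, -0.0]
width: 1.0
finger_force: 0.0
```

```bash
python3 - <<'E'
from h import *
go((.627,.032,.016,-.307))
c=calibration("wrist");p,d=camera("wrist");X=cloud(d,c)
for s,q in tops(X,.04,.06,200): print(s,q)
E
```

```text
at [0.6242 0.0324 0.1968] [ 3.141  0.004 -0.305] w 1.0 t 7.4 F [ 0.17 -0.27 -0.05]
-> (0.627, 0.032, 0.016, -0.307) [0.0035, -0.0006, 0.1808, 0.0006, 0.0026, 0.0016] rows>= 5
[371   0  22  83] (array([ 700.5, -100.7,    2.3,   70.6,   86.2]), 0.0503, 741)
[129   6  50  39] (array([771.5,  82.3,  42.5,  31.2,  73.8]), 0.0439, 1609)
[210  16  27  14] (array([754.7,  23.4,  22.2,  10.7,  76.4]), 0.0429, 319)
[ 0 73 30 63] (array([752.4, 235.3,  29. ,  56.3,  63.7]), 0.0499, 1730)
[401  83  26 175] (array([ 574.3, -107.5,   13.2,  171.8,   82.1]), 0.0505, 1627)
[227 131  61  60] (array([629.7,  32. ,  55.3,  56.7,  72.8]), 0.0502, 3479)
[ 98 170  75  69] (array([623.6, 160.6,  56.4,  56.6,   8.7]), 0.0503, 3040)
[440 206  72  30] (array([ 506.1, -164.6,   90.7,    2.7,   86.4]), 0.0504, 778)
[254 232  57  52] (array([524.9,  39.3,  56.4,  55.6,  69.1]), 0.0501, 2672)
[158 244  43  64] (array([538.3, 162.7,  54.7,  55.3,  25.7]), 0.05, 1375)
[282 304  51  43] (array([430.7,  35.9,  56.8,  54.9,  73.7]), 0.0498, 1714)
[170 332  32  21] (array([446.6, 177.4,  12.7,  41.3,  15. ]), 0.048, 334)
```

send_rows(
  series=[
    [0.006,-0.001,0.04,0,0,0],
    [0.006,-0.001,0.08,0,0,0],
    [0.006,-0.001,0.12,0,0,0],
    [0.006,-0.001,0.15,0,0,0],
    [0.006,-0.001,0.17,0,0,0],
    [0.006,-0.001,0.18,0,0,0],
    [0.006,-0.001,0.18,0,0,0],
    [0.006,-0.001,0.18,0,0,0],
  ],
)

```text
time: 8.12
position: [0.6316, 0.0314, 0.0195]
ee_rot: [3.142, 0.0, -0.306]
contact_force: [-0.2, -0.1, 0.2]
width: 1.001
finger_force: 0.0
```

send_rows(
  series=[
    [0,0,0,0,0,0],
    [0,0,0,0,0,0],
    [0,0,0,0,0,0],
    [0,0,0,0,0,0],
    [0,0,0,0,0,0],
  ],
  grip=0,
)

```text
time: 8.53
position: [0.6334, 0.0313, 0.022]
ee_rot: [-3.14, -0.004, -0.307]
contact_force: [-0.0, -0.2, 6.5]
width: 0.642
finger_force: 65.6
```

send_rows(
  series=[
    [0,0,-0.01,0,0,0],
    [0,0,-0.04,0,0,0],
    [0,0,-0.08,0,0,0],
    [0,0,-0.12,0,0,0],
    [0,0,-0.14,0,0,0],
    [0,0,-0.14,0,0,0],
    [0,0,-0.14,0,0,0],
  ],
)

```text
time: 9.12
position: [0.6322, 0.0314, 0.1616]
ee_rot: [-3.141, -0.003, -0.307]
contact_force: [0.4, -0.9, -1.3]
width: 0.646
finger_force: 64.9
```

```bash
cat >> h.py <<'E'
def weigh(n=6):
    F=[]
    for i in range(n): camera("wrist");F.append(telemetry.sense()["contact_force"])
    F=np.array(F);print("weigh",F.mean(0).round(2),"sd",F.std(0).round(2))
E
python3 - <<'E'
from h import *
weigh(); go((.627,.032,.2,-.089))
E
```

```text
weigh [ 0.28 -0.26 -0.86] sd [0.5  0.47 0.46]
at [0.6302 0.0314 0.157 ] [ 3.141  0.004 -0.307] w 0.647 t 9.42 F [ 1.01  0.55 -1.05]
-> (0.627, 0.032, 0.2, -0.089) [-0.0034, 0.0005, -0.043, 0.0004, 0.0026, -0.1455] rows>= 2
```

Force is about -0.9 N, so this tin is empty. It goes in the drawer.

```bash
cat >> h.py <<'E'
DY=-0.063; DF=np.array([.594,-.233]); LY=-0.089; LC=np.array([.5065,.3585])
def dr(x,y): return DF+Ro.from_euler("z",DY).as_matrix()[:2,:2]@[x,y]
def le(y):  # along ledge y (towards robot +)
    return LC+y*np.array([-np.cos(LY),-np.sin(LY)])
E
python3 - <<'E'
from h import *
q=dr(.028,-.062);go((*q,.157,DY),(*q,.04,DY))
for y in (-.12,-.06,0,.06,.12): print(y,le(y))
for a in ((.028,-.062),(.028,.062),(-.05,-.062),(-.05,.062)): print(a,dr(*a))
E
```

```text
at [0.6302 0.0314 0.157 ] [ 3.141  0.004 -0.307] w 0.647 t 9.42 F [ 1.01  0.55 -1.05]
-> (np.float64(0.6180410356823127), np.float64(-0.2966398350353123), 0.157, -0.063) [0.0876, 0.3164, -0.0, 0.0004, 0.0026, -0.1628] rows>= 8
-> (np.float64(0.6180410356823127), np.float64(-0.2966398350353123), 0.04, -0.063) [0.088, 0.3163, 0.117, 0.0004, 0.0026, -0.1628] rows>= 9
-0.12 [0.62602505 0.34783409]
-0.06 [0.56626253 0.35316705]
0 [0.5065 0.3585]
0.06 [0.44673747 0.36383295]
0.12 [0.38697495 0.36916591]
(0.028, -0.062) [ 0.61804104 -0.29663984]
(0.028, 0.062) [ 0.62584787 -0.17288583]
(-0.05, -0.062) [ 0.54019578 -0.29172909]
(-0.05, 0.062) [ 0.54800261 -0.16797508]
```

send_rows(
  series=[
    [0.088,0.316,0,0,0,-0.163],
    [0.088,0.316,0,0,0,-0.163],
    [0.088,0.316,0,0,0,-0.163],
    [0.088,0.316,0,0,0,-0.163],
    [0.088,0.316,0,0,0,-0.163],
    [0.088,0.316,0,0,0,-0.163],
    [0.088,0.316,0,0,0,-0.163],
    [0.088,0.316,0,0,0,-0.163],
    [0.088,0.316,0,0,0,-0.163],
    [0.088,0.316,0,0,0,-0.163],
  ],
)

```text
time: 10.25
position: [0.6188, -0.2985, 0.1578]
ee_rot: [-3.14, 0.002, -0.066]
contact_force: [-0.1, 1.1, -1.4]
width: 0.642
finger_force: 64.8
```

send_rows(
  series=[
    [0,0,0.03,0,0,0],
    [0,0,0.06,0,0,0],
    [0,0,0.09,0,0,0],
    [0,0,0.108,0,0,0],
    [0,0,0.114,0,0,0],
    [0,0,0.116,0,0,0],
    [0,0,0.116,0,0,0],
  ],
)

```text
time: 10.83
position: [0.6204, -0.2945, 0.0436]
ee_rot: [-3.14, 0.0, -0.061]
contact_force: [1.7, 1.3, 1.1]
width: 0.647
finger_force: 66.5
```

send_rows(
  series=[
    [0,0,0,0,0,0],
    [0,0,0,0,0,0],
    [0,0,0,0,0,0],
  ],
  grip=0.78,
)

```text
time: 11.08
position: [0.6198, -0.2958, 0.0432]
ee_rot: [-3.142, 0.0, -0.062]
contact_force: [-1.1, 0.4, 0.2]
width: 0.779
finger_force: 0.0
```

send_rows(
  series=[
    [0,0,-0.02,0,0,0],
    [0,0,-0.05,0,0,0],
    [0,0,-0.09,0,0,0],
    [0,0,-0.13,0,0,0],
    [0,0,-0.15,0,0,0],
    [0,0,-0.15,0,0,0],
  ],
)

```text
time: 11.58
position: [0.6229, -0.2981, 0.2019]
ee_rot: [3.136, -0.012, -0.063]
contact_force: [1.0, -0.4, 1.5]
width: 0.782
finger_force: 0.0
```

```bash
python3 - <<'E'
from h import *
c=calibration("wrist");p,d=camera("wrist");X=cloud(d,c);cv2.imwrite("pics/w2.png",p)
for s,q in tops(X,.062,.08,200): print("72",s,q)
go((.525,.039,.2,-.365))
E
```

```text
72 [222 149  63  61] (array([ 618.3, -293.8,   55.1,   55.3,   87.3]), 0.0722, 3717)
72 [178 149 156 156] (array([ 571.3, -293.2,  153.5,  154.6,   86.1]), 0.0774, 3786)
72 [ 44 150  42 136] (array([ 588.5, -112.2,    8.4,  143. ,   86.6]), 0.0752, 2233)
72 [471 159  41  80] (array([ 580.9, -522.4,   82.5,   37.6,    1. ]), 0.07, 1860)
72 [478 297  34  23] (array([ 460.3, -549.9,    9.2,   39.9,   20.5]), 0.0709, 401)
72 [180 322  81  17] (array([ 453.9, -246.5,   86.5,   22.5,   86.7]), 0.0664, 790)
at [ 0.6216 -0.2974  0.1981] [ 3.138 -0.007 -0.063] w 0.778 t 11.63 F [ 0.16 -0.1  -0.55]
-> (0.525, 0.039, 0.2, -0.365) [-0.1174, -0.3297, -0.0039, 0.0016, -0.0049, 0.2016] rows>= 9
```

View pics/w2.png

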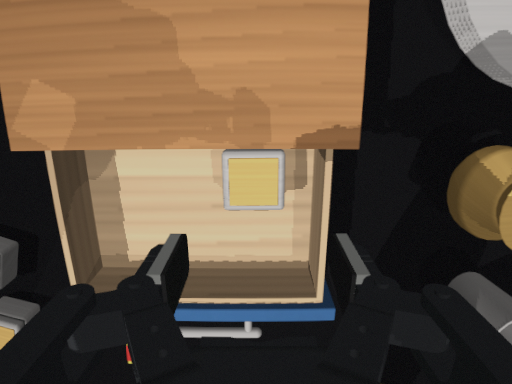

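The tin stands upright in the drawer at about (253,180). Next is T4.

send_rows(
  series=[
    [-0.117,-0.33,0,0.002,-0.005,0.202],
    [-0.117,-0.33,0,0.002,-0.005,0.202],
    [-0.117,-0.33,0,0.002,-0.005,0.202],
    [-0.117,-0.33,0,0.002,-0.005,0.202],
    [-0.117,-0.33,0,0.002,-0.005,0.202],
    [-0.117,-0.33,0,0.002,-0.005,0.202],
    [-0.117,-0.33,0,0.002,-0.005,0.202],
    [-0.117,-0.33,0,0.002,-0.005,0.202],
    [-0.117,-0.33,0,0.002,-0.005,0.202],
    [-0.117,-0.33,0,0.002,-0.005,0.202],
    [-0.117,-0.33,0,0.002,-0.005,0.202],
  ],
  grip=1,
)

```text
time: 12.55
position: [0.5225, 0.0409, 0.1915]
ee_rot: [-3.141, 0.01, -0.364]
contact_force: [-0.3, -0.9, -0.1]
width: 0.997
finger_force: 0.0
```

```bash
python3 - <<'E'
from h import *
c=calibration("wrist");p,d=camera("wrist");X=cloud(d,c)
for s,q in tops(X,.045,.055,400): 
  if abs(q[0][1]-100)<120 and q[0][0]<700: print(s,q)
go((.525,.039,.016,-.365))
E
```

```text
[55 71 80 82] (array([623.5, 160.6,  56.3,  56.2,   8.9]), 0.0504, 3725)
[230 135  61  60] (array([524.4,  39.5,  55.6,  56.1,  69.1]), 0.0503, 3521)
[ 96 159  77  74] (array([538.4, 163.4,  56.7,  56.4,  25.9]), 0.0504, 3086)
[266 223  59  53] (array([430. ,  36.6,  56.4,  55.1,  74.7]), 0.0502, 2723)
[153 267  54  57] (array([422.9, 179. ,  55.1,  56.1,  15.8]), 0.0504, 1691)
at [0.523  0.0401 0.1918] [-3.141  0.01  -0.365] w 0.999 t 12.6 F [0.85 0.07 0.05]
-> (0.525, 0.039, 0.016, -0.365) [0.004, 0.0004, 0.1758, -0.0004, 0.0066, -0.0001] rows>= 5
```

send_rows(
  series=[
    [0.004,0,0.04,0,0.007,0],
    [0.004,0,0.08,0,0.007,0],
    [0.004,0,0.12,0,0.007,0],
    [0.004,0,0.15,0,0.007,0],
    [0.004,0,0.168,0,0.007,0],
    [0.004,0,0.176,0,0.007,0],
    [0.004,0,0.176,0,0.007,0],
    [0.004,0,0.176,0,0.007,0],
  ],
)

```text
time: 13.27
position: [0.5269, 0.0387, 0.0176]
ee_rot: [-3.14, -0.003, -0.367]
contact_force: [0.8, 0.5, -0.0]
width: 0.997
finger_force: 0.0
```

send_rows(
  series=[
    [0,0,0,0,0,0],
    [0,0,0,0,0,0],
    [0,0,0,0,0,0],
    [0,0,0,0,0,0],
    [0,0,0,0,0,0],
  ],
  grip=0,
)

```text
time: 13.68
position: [0.5281, 0.0395, 0.0195]
ee_rot: [-3.139, -0.007, -0.366]
contact_force: [0.8, -0.9, 5.8]
width: 0.65
finger_force: 65.2
```

send_rows(
  series=[
    [0,0,-0.01,0,0,0],
    [0,0,-0.04,0,0,0],
    [0,0,-0.08,0,0,0],
    [0,0,-0.12,0,0,0],
    [0,0,-0.16,0,0,0],
    [0,0,-0.16,0,0,0],
    [0,0,-0.16,0,0,0],
  ],
)

```text
time: 14.27
position: [0.5275, 0.0396, 0.1815]
ee_rot: [-3.137, -0.009, -0.365]
contact_force: [-0.1, 0.8, -1.1]
width: 0.647
finger_force: 64.4
```

```bash
python3 - <<'E'
from h import *
weigh(); go((*dr(.028,.062),.175,DY),(*le(-.12),.175,LY))
E
```

```text
weigh [-0.11 -0.31 -1.17] sd [0.53 0.61 0.33]
at [0.5244 0.0395 0.175 ] [-3.141e+00  1.000e-03 -3.660e-01] w 0.645 t 14.57 F [ 0.06 -1.09 -1.48]
-> (np.float64(0.6258478690697336), np.float64(-0.172885831655781), 0.175, -0.063) [0.1707, 0.1621, -0.0002, -0.0005, 0.0007, -0.2018] rows>= 6
-> (np.float64(0.6260250536283865), np.float64(0.34783409379699354), 0.175, -0.089) [-0.0154, -0.3242, 0.0002, -0.0004, 0.0007, -0.1845] rows>= 8
```

```bash
python3 - <<'E'
from h import *
weigh(12)
E
```

```text
weigh [-0.11 -0.18 -0.95] sd [0.48 0.62 0.54]
```

Empty again. It goes in drawer spot 2.

send_rows(
  series=[
    [0.171,0.162,0,0,0,-0.202],
    [0.171,0.162,0,0,0,-0.202],
    [0.171,0.162,0,0,0,-0.202],
    [0.171,0.162,0,0,0,-0.202],
    [0.171,0.162,0,0,0,-0.202],
    [0.171,0.162,0,0,0,-0.202],
    [0.171,0.162,0,0,0,-0.202],
    [0.171,0.162,0,0,0,-0.202],
    [0.171,0.162,0,0,0,-0.202],
  ],
)

```text
time: 15.92
position: [0.6271, -0.1725, 0.177]
ee_rot: [-3.14, -0.002, -0.063]
contact_force: [-0.7, -0.3, -0.5]
width: 0.641
finger_force: 64.3
```

send_rows(
  series=[
    [0,0,0.03,0,0,0],
    [0,0,0.06,0,0,0],
    [0,0,0.09,0,0,0],
    [0,0,0.115,0,0,0],
    [0,0,0.126,0,0,0],
    [0,0,0.132,0,0,0],
    [0,0,0.132,0,0,0],
    [0,0,0.132,0,0,0],
  ],
)

```text
time: 16.58
position: [0.6289, -0.1726, 0.0471]
ee_rot: [-3.141, -0.005, -0.062]
contact_force: [0.9, 0.2, 0.2]
width: 0.645
finger_force: 64.3
```

send_rows(
  series=[
    [0,0,0,0,0,0],
    [0,0,0,0,0,0],
    [0,0,0,0,0,0],
  ],
  grip=0.78,
)

```text
time: 16.83
position: [0.6291, -0.1733, 0.0474]
ee_rot: [-3.142, -0.006, -0.063]
contact_force: [0.3, -0.1, 0.4]
width: 0.78
finger_force: 0.0
```

send_rows(
  series=[
    [0,0,-0.02,0,0,0],
    [0,0,-0.05,0,0,0],
    [0,0,-0.09,0,0,0],
    [0,0,-0.13,0,0,0],
    [0,0,-0.15,0,0,0],
    [0,0,-0.15,0,0,0],
    [0,0,-0.15,0,0,0],
  ],
)

```text
time: 17.42
position: [0.6287, -0.1735, 0.1987]
ee_rot: [3.141, -0.008, -0.063]
contact_force: [-0.6, -2.0, -0.8]
width: 0.778
finger_force: 0.0
```

```bash
python3 - <<'E'
from h import *
c=calibration("wrist");p,d=camera("wrist");X=cloud(d,c)
for s,q in tops(X,.069,.0745,400): print("72",s,q)
go((.430,.0365,.195,-.267),(.6235,.1605,.195,.15))
E
```

```text
72 [226 147  64  61] (array([ 626.6, -172.2,   54.5,   54.9,   86.6]), 0.0723, 3642)
72 [437 147  31 137] (array([ 575.3, -352.8,    3. ,  137.4,   86.3]), 0.0718, 507)
72 [362 149  65  60] (array([ 617.9, -293.1,   56. ,   54.9,   86.7]), 0.0722, 3474)
72 [202 290 133   7] (array([ 508.4, -175.3,  131.2,    3.5,   86. ]), 0.0718, 441)
at [ 0.6275 -0.173   0.196 ] [-3.141 -0.004 -0.063] w 0.781 t 17.47 F [ 0.1   0.16 -1.09]
-> (0.43, 0.0365, 0.195, -0.267) [-0.2102, -0.1967, 0.0003, -0.0007, -0.0026, 0.1361] rows>= 7
-> (0.6235, 0.1605, 0.195, 0.15) [-0.0249, -0.3326, 0.0011, -0.0002, -0.0027, -0.1419] rows>= 8
```

send_rows(
  series=[
    [-0.025,-0.333,0,0,-0.003,-0.145],
    [-0.025,-0.333,0,0,-0.003,-0.145],
    [-0.025,-0.333,0,0,-0.003,-0.145],
    [-0.025,-0.333,0,0,-0.003,-0.145],
    [-0.025,-0.333,0,0,-0.003,-0.145],
    [-0.025,-0.333,0,0,-0.003,-0.145],
    [-0.025,-0.333,0,0,-0.003,-0.145],
    [-0.025,-0.333,0,0,-0.003,-0.145],
    [-0.025,-0.333,0,0,-0.003,-0.145],
    [-0.025,-0.333,0,0,-0.003,-0.145],
    [-0.025,-0.333,0,0,-0.003,-0.145],
  ],
  grip=1,
)

```text
time: 18.38
position: [0.6224, 0.1606, 0.1935]
ee_rot: [-3.141, 0.005, 0.155]
contact_force: [-0.1, -0.6, 0.0]
width: 1.0
finger_force: 0.0
```

```bash
cat >> h.py <<'E'
def near():
    s=telemetry.sense()["position"];c=calibration("wrist");p,d=camera("wrist");X=cloud(d,c)
    for b,q in tops(X,.045,.055,400):
        if np.hypot(*(q[0][:2]/1000-s[:2]))<.2 and q[2]<6000: print(b,q)
E
python3 - <<'E'
from h import *
near();go((.6235,.1605,.016,.155))
E
```

```text
[135   0  82  42] (array([738. , 249. ,  32.7,  67.7,   7.9]), 0.0501, 1927)
[187 313  54  33] (array([432.2, 181.5,  39.3,  56.2,  16.3]), 0.0497, 1166)
at [0.6227 0.1599 0.1939] [-3.141  0.004  0.154] w 1.001 t 18.43 F [ 0.71 -0.43 -0.06]
-> (0.6235, 0.1605, 0.016, 0.155) [0.0016, -0.0004, 0.1779, -0.0002, 0.0027, -0.0006] rows>= 5
```

```bash
python3 - <<'E'
from h import *
c=calibration("wrist");p,d=camera("wrist");X=cloud(d,c);cv2.imwrite("pics/w3.png",p)
for b,q in tops(X,.035,.065,400): print(b,q)
E
```

```text
[134   0  84  43] (array([738.6, 247.9,  33.7,  68.2,   8.5]), 0.0502, 2043)
[346   0 157 100] (array([756.6,  24.4, 162.6,  37.3,  75.9]), 0.0388, 4478)
[224 122  87 124] (array([606.4, 148.4, 112.1,  57.9,  26.1]), 0.0502, 6631)
[468 204  44  95] (array([ 567.6, -107.7,    4.6,  113.4,   86.5]), 0.0478, 1618)
[187 308  54  38] (array([432. , 181.7,  40.1,  56.6,  16.2]), 0.0494, 1394)
[314 315  48  38] (array([441. ,  38.8,  47. ,  36.4,  74.6]), 0.0493, 1059)
```

View pics/w3.png

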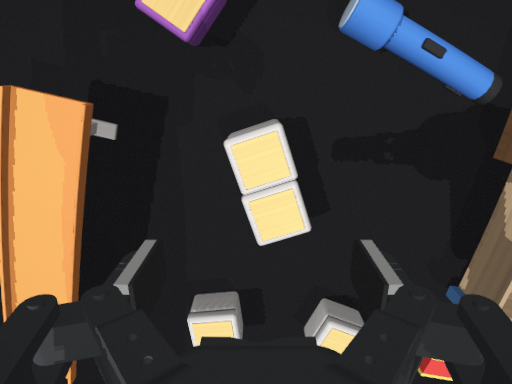

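T3 has been knocked up against T2: the pair fits a 112×58 mm rectangle centred at (606,148) and turned 26°. T2 (upper, pixel 262,157) is at about (0.632, 0.161). I'll grasp it at yaw 0.456.

```bash
python3 - <<'E'
from h import *
go((.632,.1615,.194,.45),(.632,.1615,.016,.45))
E
```

```text
at [0.623  0.1595 0.1944] [-3.141e+00  3.000e-03  1.530e-01] w 0.999 t 18.48 F [ 0.55 -0.39  0.23]
-> (0.632, 0.1615, 0.194, 0.45) [0.0092, -0.0006, 0.0004, -0.0006, 0.0022, -0.1978] rows>= 3
-> (0.632, 0.1615, 0.016, 0.45) [0.0098, -0.0005, 0.1784, -0.0006, 0.0022, -0.1978] rows>= 5
```

send_rows(
  series=[
    [0.01,-0.001,0,0,0.002,-0.198],
    [0.01,-0.001,0,0,0.002,-0.198],
    [0.01,-0.001,0.03,0,0.002,-0.198],
    [0.01,-0.001,0.06,0,0.002,-0.198],
    [0.01,-0.001,0.09,0,0.002,-0.198],
    [0.01,-0.001,0.12,0,0.002,-0.198],
    [0.01,-0.001,0.15,0,0.002,-0.198],
    [0.01,-0.001,0.17,0,0.002,-0.198],
    [0.01,-0.001,0.179,0,0.002,-0.198],
    [0.01,-0.001,0.179,0,0.002,-0.198],
    [0.01,-0.001,0.179,0,0.002,-0.198],
  ],
)

```text
time: 19.4
position: [0.6333, 0.1626, 0.0171]
ee_rot: [-3.141, -0.002, 0.45]
contact_force: [0.2, -0.3, 1.7]
width: 1.004
finger_force: 0.0
```

send_rows(
  series=[
    [0,0,0,0,0,0],
    [0,0,0,0,0,0],
    [0,0,0,0,0,0],
    [0,0,0,0,0,0],
    [0,0,0,0,0,0],
  ],
  grip=0,
)

```text
time: 19.82
position: [0.6348, 0.1639, 0.0194]
ee_rot: [3.141, -0.006, 0.452]
contact_force: [0.3, 0.7, 6.2]
width: 0.647
finger_force: 65.0
```

send_rows(
  series=[
    [0,0,-0.01,0,0,0],
    [0,0,-0.03,0,0,0],
    [0,0,-0.06,0,0,0],
    [0,0,-0.1,0,0,0],
    [0,0,-0.14,0,0,0],
    [0,0,-0.16,0,0,0],
    [0,0,-0.16,0,0,0],
    [0,0,-0.16,0,0,0],
  ],
)

```text
time: 20.48
position: [0.6333, 0.1636, 0.1791]
ee_rot: [3.141, -0.005, 0.452]
contact_force: [-0.7, 0.3, -0.8]
width: 0.647
finger_force: 64.3
```

```bash
python3 - <<'E'
from h import *
weigh(10); go((*dr(-.05,-.062),.175,DY),(*le(-.12),.175,LY))
E
```

```text
weigh [-0.18 -0.07 -0.8 ] sd [0.45 0.37 0.4 ]
at [0.6323 0.1633 0.1759] [-3.141e+00 -1.000e-03  4.520e-01] w 0.643 t 20.98 F [ 0.64  0.04 -0.55]
-> (np.float64(0.5401957754919624), np.float64(-0.2917290850012895), 0.175, -0.063) [-0.2815, 0.3692, 0.0003, -0.0008, -0.0003, 0.3432] rows>= 12
-> (np.float64(0.6260250536283865), np.float64(0.34783409379699354), 0.175, -0.089) [0.0749, -0.1688, 0.0011, -0.0008, -0.0003, 0.3605] rows>= 5
```

send_rows(
  series=[
    [-0.282,0.369,0,0,0,0.343],
    [-0.282,0.369,0,0,0,0.343],
    [-0.282,0.369,0,0,0,0.343],
    [-0.282,0.369,0,0,0,0.343],
    [-0.282,0.369,0,0,0,0.343],
    [-0.282,0.369,0,0,0,0.343],
    [-0.282,0.369,0,0,0,0.343],
    [-0.282,0.369,0,0,0,0.343],
    [-0.282,0.369,0,0,0,0.343],
    [-0.282,0.369,0,0,0,0.343],
    [-0.282,0.369,0,0,0,0.343],
    [-0.282,0.369,0,0,0,0.343],
  ],
)

```text
time: 21.98
position: [0.5385, -0.2975, 0.1761]
ee_rot: [3.14, -0.002, -0.068]
contact_force: [-0.0, 0.5, -0.4]
width: 0.643
finger_force: 64.4
```

send_rows(
  series=[
    [0,0,0,0,0,0],
    [0,0,0,0,0,0],
  ],
)

```text
time: 22.15
position: [0.5399, -0.2917, 0.1757]
ee_rot: [-3.139, -0.001, -0.064]
contact_force: [-0.3, -0.1, 0.0]
width: 0.642
finger_force: 64.4
```

```bash
python3 - <<'E'
from h import *
q=dr(-.05,-.062);go((*q,.043,DY))
E
```

```text
at [ 0.5399 -0.2917  0.1757] [-3.139e+00 -1.000e-03 -6.400e-02] w 0.642 t 22.15 F [-0.34 -0.06  0.  ]
-> (np.float64(0.5401957754919624), np.float64(-0.2917290850012895), 0.043, -0.063) [0.0002, 0.0004, 0.1327, -0.0016, -0.0008, -0.0005] rows>= 4
```

send_rows(
  series=[
    [0,0,0.03,0,0,0],
    [0,0,0.06,0,0,0],
    [0,0,0.09,0,0,0],
    [0,0,0.115,0,0,0],
    [0,0,0.128,0,0,0],
    [0,0,0.134,0,0,0],
    [0,0,0.134,0,0,0],
    [0,0,0.134,0,0,0],
  ],
)

```text
time: 22.82
position: [0.5414, -0.2909, 0.043]
ee_rot: [-3.141, -0.003, -0.061]
contact_force: [-0.9, 0.3, -1.1]
width: 0.646
finger_force: 64.3
```

send_rows(
  series=[
    [0,0,0,0,0,0],
    [0,0,0,0,0,0],
    [0,0,0,0,0,0],
  ],
  grip=0.78,
)

```text
time: 23.07
position: [0.5407, -0.2917, 0.0427]
ee_rot: [-3.141, -0.003, -0.063]
contact_force: [-1.0, -1.1, -0.2]
width: 0.779
finger_force: 0.0
```

send_rows(
  series=[
    [0,0,-0.02,0,0,0],
    [0,0,-0.05,0,0,0],
    [0,0,-0.09,0,0,0],
    [0,0,-0.13,0,0,0],
    [0,0,-0.15,0,0,0],
    [0,0,-0.15,0,0,0],
    [0,0,-0.15,0,0,0],
  ],
)

```text
time: 23.65
position: [0.5408, -0.2925, 0.1944]
ee_rot: [3.141, -0.005, -0.063]
contact_force: [0.5, -1.2, -0.1]
width: 0.783
finger_force: 0.0
```

```bash
python3 - <<'E'
from h import *
c=calibration("wrist");p,d=camera("wrist");X=cloud(d,c)
for s,q in tops(X,.069,.0745,600): print("72",s,q)
p,d=camera("top");c=calibration("top");X=cloud(d,c)
for s,q in tops(X,.043,.054,150):
    if 300<q[0][0]<700 and -10<q[0][1]<260: print("tin?",s,q)
go((.430,.0365,.195,-.267))
E
```

```text
72 [ 34  42 215 177] (array([ 545.6, -160.2,  228.3,  112.8,   44.8]), 0.0718, 1128)
72 [219  44  71  72] (array([ 620.7, -293.6,   55.3,   55.2,   86.4]), 0.0723, 4723)
72 [70 46 72 71] (array([ 628.8, -172.8,   55.9,   55.6,   85.5]), 0.0724, 4379)
72 [224 150  65  62] (array([ 537. , -290.3,   54.6,   55.1,   87.8]), 0.0723, 3695)
tin? [187 175  23  23] (array([574.2, 134.6,  56.3,  56.3,  26.4]), 0.0491, 316)
tin? [217 224  22  22] (array([426.1,  36.7,  55.8,  55.8,  74.3]), 0.0495, 319)
tin? [171 225  21  21] (array([419.7, 180.6,  56.1,  56.8,  14.3]), 0.0491, 324)
tin? [185 259  22  22] (array([313.9, 132.3,  56.4,  54.3,  67.7]), 0.0493, 315)
at [ 0.5392 -0.2913  0.1904] [-3.139e+00  1.000e-03 -6.300e-02] w 0.785 t 23.75 F [ 0.3   0.41 -0.55]
-> (0.43, 0.0365, 0.195, -0.267) [-0.1296, -0.3203, -0.0036, -0.0017, 0.0006, 0.1361] rows>= 9
```

send_rows(
  series=[
    [-0.13,-0.32,0,0,0,0.136],
    [-0.13,-0.32,0,0,0,0.136],
    [-0.13,-0.32,0,0,0,0.136],
    [-0.13,-0.32,0,0,0,0.136],
    [-0.13,-0.32,0,0,0,0.136],
    [-0.13,-0.32,0,0,0,0.136],
    [-0.13,-0.32,0,0,0,0.136],
    [-0.13,-0.32,0,0,0,0.136],
    [-0.13,-0.32,0,0,0,0.136],
    [-0.13,-0.32,0,0,0,0.136],
    [-0.13,-0.32,0,0,0,0.136],
  ],
  grip=1,
)

```text
time: 24.67
position: [0.4293, 0.0361, 0.1904]
ee_rot: [-3.141, 0.002, -0.265]
contact_force: [-0.8, -1.0, 0.4]
width: 0.999
finger_force: 0.0
```

```bash
python3 - <<'E'
from h import *
near();go((.430,.0365,.016,-.267))
E
```

```text
[60  0 86 83] (array([576.4, 134.2,  56. ,  56.7,  27.4]), 0.0505, 4168)
[229 139  61  60] (array([429.2,  36.4,  55.1,  56. ,  74. ]), 0.0503, 3487)
[ 83 177  75  71] (array([422.9, 178.6,  56.1,  56.2,  15.3]), 0.0503, 2945)
[173 267  56  50] (array([317.6, 130.7,  56. ,  56.7,  67.3]), 0.0502, 2380)
at [0.4298 0.0354 0.1908] [-3.141e+00  1.000e-03 -2.660e-01] w 0.998 t 24.72 F [ 1.17 -0.01 -0.23]
-> (0.43, 0.0365, 0.016, -0.267) [0.0002, -0.0009, 0.1748, -0.0005, 0.0008, 0.0004] rows>= 5
```

send_rows(
  series=[
    [0,-0.001,0.04,0,0,0],
    [0,-0.001,0.08,0,0,0],
    [0,-0.001,0.12,0,0,0],
    [0,-0.001,0.15,0,0,0],
    [0,-0.001,0.168,0,0,0],
    [0,-0.001,0.176,0,0,0],
    [0,-0.001,0.176,0,0,0],
    [0,-0.001,0.176,0,0,0],
  ],
)

```text
time: 25.38
position: [0.4314, 0.0362, 0.0165]
ee_rot: [-3.14, -0.001, -0.268]
contact_force: [0.3, 0.5, 0.1]
width: 0.999
finger_force: 0.0
```

send_rows(
  series=[
    [0,0,0,0,0,0],
    [0,0,0,0,0,0],
    [0,0,0,0,0,0],
    [0,0,0,0,0,0],
    [0,0,0,0,0,0],
  ],
  grip=0,
)

```text
time: 25.8
position: [0.4327, 0.0368, 0.0182]
ee_rot: [-3.139, -0.005, -0.266]
contact_force: [0.0, -0.7, 6.2]
width: 0.648
finger_force: 65.4
```

send_rows(
  series=[
    [0,0,-0.01,0,0,0],
    [0,0,-0.03,0,0,0],
    [0,0,-0.06,0,0,0],
    [0,0,-0.1,0,0,0],
    [0,0,-0.14,0,0,0],
    [0,0,-0.16,0,0,0],
    [0,0,-0.16,0,0,0],
    [0,0,-0.16,0,0,0],
  ],
)

```text
time: 26.47
position: [0.4308, 0.0368, 0.1772]
ee_rot: [-3.139, -0.003, -0.267]
contact_force: [1.2, -0.4, -3.6]
width: 0.646
finger_force: 64.5
```

```bash
python3 - <<'E'
from h import *
weigh(10); go((*dr(-.05,.062),.175,DY),(*le(-.1),.175,LY))
E
```

```text
weigh [-0.01  0.04 -2.69] sd [0.5  0.52 0.45]
at [0.4303 0.0368 0.1755] [-3.14   0.    -0.267] w 0.645 t 26.97 F [ 0.61  0.03 -2.17]
-> (np.float64(0.5480026088793832), np.float64(-0.1679750816217582), 0.175, -0.063) [0.1675, 0.1665, 0.0002, -0.001, 0.0, -0.1358] rows>= 6
-> (np.float64(0.6061042113569887), np.float64(0.34961174483082796), 0.175, -0.089) [0.0871, -0.3481, 0.001, -0.001, 0.0001, -0.1185] rows>= 9
```

Full: -2.7 N. Moving above the far end of the ledge, then refining the ledge pose.

send_rows(
  series=[
    [0.087,-0.348,0,0,0,-0.119],
    [0.087,-0.348,0,0,0,-0.119],
    [0.087,-0.348,0,0,0,-0.119],
    [0.087,-0.348,0,0,0,-0.119],
    [0.087,-0.348,0,0,0,-0.119],
    [0.087,-0.348,0,0,0,-0.119],
    [0.087,-0.348,0,0,0,-0.119],
    [0.087,-0.348,0,0,0,-0.119],
    [0.087,-0.348,0,0,0,-0.119],
    [0.087,-0.348,0,0,0,-0.119],
    [0.087,-0.348,0,0,0,-0.119],
  ],
)

```text
time: 27.88
position: [0.6063, 0.3506, 0.1757]
ee_rot: [-3.141, -0.0, -0.087]
contact_force: [-0.9, -0.2, -2.0]
width: 0.647
finger_force: 65.1
```

```bash
python3 - <<'E'
from h import *
c=calibration("wrist");p,d=camera("wrist");X=cloud(d,c);cv2.imwrite("pics/w4.png",p)
for s,q in tops(X,.064,.074,500): print("70",s,q)
# ledge-frame profile: lips (higher than 74mm)
u=np.array([-np.sin(LY),np.cos(LY)]);a=np.array([np.cos(LY),np.sin(LY)])
E=X[...,:2]-LC;lx=E@u;la=E@a;ok=(abs(lx)<.06)&(abs(la)<.16)&(d>0)
for lo in np.arange(-.05,.052,.004):
    m=ok&(lx>=lo)&(lx<lo+.004)
    if m.sum()>30: print(round(lo+.002,3),m.sum(),np.percentile(X[m][:,2],[10,50,90]).round(3))
go((*le(-.1),.0885,LY))
E
```

```text
70 [214 106  95  84] (array([633. , 346.8,  70.9,  66.3,  85.1]), 0.0705, 7335)
-0.048 2823 [0.232 0.241 0.253]
-0.044 841 [0.225 0.234 0.236]
-0.04 776 [0.204 0.233 0.234]
-0.036 873 [0.078 0.2   0.233]
-0.032 1304 [0.07  0.2   0.236]
-0.028 1906 [0.07  0.217 0.25 ]
-0.024 2714 [0.071 0.207 0.26 ]
-0.02 3086 [0.071 0.208 0.265]
-0.016 2901 [0.071 0.208 0.266]
-0.012 2848 [0.071 0.208 0.268]
-0.008 2764 [0.071 0.208 0.262]
-0.004 2615 [0.071 0.208 0.26 ]
0.0 2650 [0.071 0.208 0.26 ]
0.004 2571 [0.071 0.208 0.26 ]
0.008 2612 [0.071 0.208 0.261]
0.012 2798 [0.071 0.208 0.263]
0.016 2848 [0.071 0.208 0.268]
0.02 2968 [0.071 0.208 0.266]
0.024 3054 [0.071 0.208 0.265]
0.028 2729 [0.071 0.208 0.258]
0.032 1527 [0.07  0.217 0.249]
0.036 1258 [0.075 0.192 0.235]
0.04 716 [0.188 0.222 0.233]
0.044 742 [0.224 0.233 0.235]
0.048 1124 [0.227 0.235 0.237]
0.052 3624 [0.229 0.246 0.258]
at [0.6059 0.3495 0.1758] [-3.141  0.    -0.088] w 0.643 t 27.93 F [-0.13  0.17 -3.36]
-> (np.float64(0.6061042113569887), np.float64(0.34961174483082796), 0.0885, -0.089) [0.0002, -0.0001, 0.0873, -0.0002, 0.0001, 0.001] rows>= 3
```

View pics/w4.png

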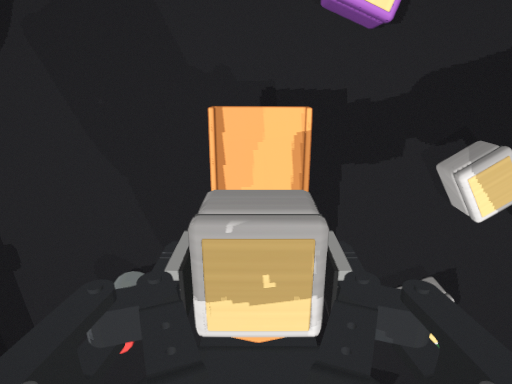

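The ledge's lips lie symmetrically at ±36 mm about my centre line, and the tin is aligned. Lowering it.

send_rows(
  series=[
    [0,0,0.025,0,0,0],
    [0,0,0.05,0,0,0],
    [0,0,0.068,0,0,0],
    [0,0,0.078,0,0,0],
    [0,0,0.084,0,0,0],
    [0,0,0.087,0,0,0],
    [0,0,0.087,0,0,0],
    [0,0,0.087,0,0,0],
    [0,0,0.087,0,0,0],
  ],
)

```text
time: 28.68
position: [0.6073, 0.35, 0.0918]
ee_rot: [-3.139, -0.004, -0.088]
contact_force: [-0.1, 0.2, -2.5]
width: 0.647
finger_force: 65.1
```

send_rows(
  series=[
    [0,0,0.001,0,0,0],
    [0,0,0.002,0,0,0],
    [0,0,0.003,0,0,0],
    [0,0,0.003,0,0,0],
    [0,0,0.003,0,0,0],
  ],
)

```text
time: 29.1
position: [0.6068, 0.35, 0.0883]
ee_rot: [-3.139, -0.003, -0.088]
contact_force: [-2.8, -1.1, 4.5]
width: 0.644
finger_force: 65.7
```

send_rows(
  series=[
    [0,0,0,0,0,0],
    [0,0,0,0,0,0],
    [0,0,0,0,0,0],
  ],
  grip=0.8,
)

```text
time: 29.35
position: [0.6064, 0.3496, 0.0867]
ee_rot: [-3.14, -0.001, -0.088]
contact_force: [-0.2, -1.1, -0.0]
width: 0.797
finger_force: 0.0
```

send_rows(
  series=[
    [0,0,-0.01,0,0,0],
    [0,0,-0.03,0,0,0],
    [0,0,-0.07,0,0,0],
    [0,0,-0.11,0,0,0],
    [0,0,-0.11,0,0,0],
    [0,0,-0.11,0,0,0],
  ],
)

```text
time: 29.85
position: [0.6084, 0.3506, 0.2029]
ee_rot: [-3.135, -0.009, -0.088]
contact_force: [-0.1, -0.3, -1.0]
width: 0.801
finger_force: 0.0
```

```bash
cat >> h.py <<'E'
def ledge():
    c=calibration("wrist");p,d=camera("wrist");X=cloud(d,c)
    u=np.array([-np.sin(LY),np.cos(LY)]);a=np.array([np.cos(LY),np.sin(LY)])
    for s,q in tops(X,.112,.128,300):
        e=q[0][:2]/1000-LC;print("on ledge",s,q,"x",(e@u).round(4),"y",(-e@a).round(4))
    for s,q in tops(X,.045,.055,400): 
        if 50<min(q[0][2:4])<60:print(s,q)
E
python3 - <<'E'
from h import *
ledge();go((.577,.134,.195,.46))
E
```

```text
on ledge [223 159  75  72] (array([604.3, 350.8,  55.4,  55.7,  85. ]), 0.1202, 5197) x 0.001 y -0.0981
[443 145  65  71] (array([577.9, 135.3,  56.2,  56.4,  27. ]), 0.05, 2737)
at [0.6071 0.3499 0.1995] [-3.138 -0.005 -0.088] w 0.8 t 29.9 F [-0.12 -0.45 -1.68]
-> (0.577, 0.134, 0.195, 0.46) [-0.0109, 0.2177, 0.0036, -0.0015, -0.0038, -0.3655] rows>= 6
```

The tin is on the ledge, x +1 mm off the centre line. Next is T3 at (0.578, 0.135), yaw 0.46.

send_rows(
  series=[
    [-0.011,0.217,0,-0.001,-0.004,-0.366],
    [-0.011,0.217,0,-0.001,-0.004,-0.366],
    [-0.011,0.217,0,-0.001,-0.004,-0.366],
    [-0.011,0.217,0,-0.001,-0.004,-0.366],
    [-0.011,0.217,0,-0.001,-0.004,-0.366],
    [-0.011,0.217,0,-0.001,-0.004,-0.366],
    [-0.011,0.217,0,-0.001,-0.004,-0.366],
    [-0.011,0.217,0,-0.001,-0.004,-0.366],
    [-0.011,0.217,0,-0.001,-0.004,-0.366],
  ],
  grip=1,
)

```text
time: 30.65
position: [0.5759, 0.1352, 0.1957]
ee_rot: [-3.14, 0.005, 0.461]
contact_force: [0.5, 0.8, 0.3]
width: 0.999
finger_force: 0.0
```

```bash
python3 - <<'E'
from h import *
near();go((.578,.1345,.016,.46))
E
```

```text
[230 137  61  59] (array([577.7, 134.8,  55.5,  55.2,  26.4]), 0.0502, 3396)
[159 254  27  48] (array([428. , 163.2,  56.5,  23.3,  14.5]), 0.0499, 885)
at [0.576  0.1355 0.1959] [-3.14   0.005  0.462] w 1.005 t 30.7 F [-0.05 -0.36 -0.26]
-> (0.578, 0.1345, 0.016, 0.46) [0.0022, 0.0021, 0.1799, -0.001, 0.0033, 0.0013] rows>= 5
```

send_rows(
  series=[
    [0.002,0.002,0.04,-0.001,0.003,0],
    [0.002,0.002,0.08,-0.001,0.003,0],
    [0.002,0.002,0.12,-0.001,0.003,0],
    [0.002,0.002,0.15,-0.001,0.003,0],
    [0.002,0.002,0.172,-0.001,0.003,0],
    [0.002,0.002,0.181,-0.001,0.003,0],
    [0.002,0.002,0.181,-0.001,0.003,0],
    [0.002,0.002,0.181,-0.001,0.003,0],
  ],
)

```text
time: 31.37
position: [0.5786, 0.1341, 0.016]
ee_rot: [3.141, -0.001, 0.462]
contact_force: [0.2, -0.2, -0.1]
width: 0.997
finger_force: 0.0
```

send_rows(
  series=[
    [0,0,0,0,0,0],
    [0,0,0,0,0,0],
    [0,0,0,0,0,0],
    [0,0,0,0,0,0],
    [0,0,0,0,0,0],
  ],
  grip=0,
)

```text
time: 31.78
position: [0.58, 0.1336, 0.0181]
ee_rot: [3.14, -0.005, 0.461]
contact_force: [-0.3, -0.1, 6.6]
width: 0.647
finger_force: 65.8
```

send_rows(
  series=[
    [0,0,-0.01,0,0,0],
    [0,0,-0.03,0,0,0],
    [0,0,-0.06,0,0,0],
    [0,0,-0.1,0,0,0],
    [0,0,-0.14,0,0,0],
    [0,0,-0.16,0,0,0],
    [0,0,-0.16,0,0,0],
    [0,0,-0.16,0,0,0],
  ],
)

```text
time: 32.45
position: [0.5783, 0.1332, 0.177]
ee_rot: [3.14, -0.003, 0.461]
contact_force: [-0.2, -0.2, -3.8]
width: 0.643
finger_force: 65.0
```

```bash
python3 - <<'E'
from h import *
weigh(10); go((*dr(-.05,.062),.175,DY),(*le(-.02),.175,LY))
E
```

```text
weigh [-0.17 -0.18 -2.68] sd [0.52 0.58 0.63]
at [0.5777 0.1332 0.1748] [3.141e+00 1.000e-03 4.610e-01] w 0.648 t 32.95 F [-0.27 -0.1  -2.22]
-> (np.float64(0.5480026088793832), np.float64(-0.1679750816217582), 0.175, -0.063) [-0.1605, 0.2566, 0.0, 0.0003, 0.0004, 0.3492] rows>= 8
-> (np.float64(0.5264208422713977), np.float64(0.35672234896616556), 0.175, -0.089) [0.0534, -0.223, -0.0003, 0.0003, 0.0004, 0.3665] rows>= 6
```

send_rows(
  series=[
    [0.053,-0.223,0,0,0,0.367],
    [0.053,-0.223,0,0,0,0.367],
    [0.053,-0.223,0,0,0,0.367],
    [0.053,-0.223,0,0,0,0.367],
    [0.053,-0.223,0,0,0,0.367],
    [0.053,-0.223,0,0,0,0.367],
    [0.053,-0.223,0,0,0,0.367],
    [0.053,-0.223,0,0,0,0.367],
    [0.053,-0.223,0,0,0,0.367],
    [0.053,-0.223,0,0,0,0.367],
  ],
)

```text
time: 33.78
position: [0.5265, 0.3557, 0.1753]
ee_rot: [3.141, -0.001, -0.091]
contact_force: [-0.1, 0.6, -2.6]
width: 0.648
finger_force: 65.2
```

```bash
python3 - <<'E'
from h import *
go((*le(-.02),.086,LY))
E
```

```text
at [0.5265 0.3557 0.1753] [ 3.141e+00 -1.000e-03 -9.100e-02] w 0.648 t 33.78 F [-0.09  0.64 -2.65]
-> (np.float64(0.5264208422713977), np.float64(0.35672234896616556), 0.086, -0.089) [-0.0003, -0.0011, 0.0893, 0.0006, -0.0004, -0.0011] rows>= 3
```

send_rows(
  series=[
    [0,-0.001,0.025,0,0,0],
    [0,-0.001,0.05,0,0,0],
    [0,-0.001,0.07,0,0,0],
    [0,-0.001,0.08,0,0,0],
    [0,-0.001,0.084,0,0,0],
    [0,-0.001,0.087,0,0,0],
    [0,-0.001,0.089,0,0,0],
    [0,-0.001,0.089,0,0,0],
    [0,-0.001,0.089,0,0,0],
    [0,-0.001,0.089,0,0,0],
  ],
)

```text
time: 34.62
position: [0.5276, 0.358, 0.0882]
ee_rot: [-3.14, -0.004, -0.09]
contact_force: [1.1, -0.5, 1.1]
width: 0.645
finger_force: 65.6
```

Seated: the upward force shows contact. Release, then move to T6 at (0.423, 0.179).

send_rows(
  series=[
    [0,0,0,0,0,0],
    [0,0,0,0,0,0],
    [0,0,0,0,0,0],
  ],
  grip=0.8,
)

```text
time: 34.87
position: [0.5266, 0.3578, 0.0869]
ee_rot: [-3.141, -0.001, -0.09]
contact_force: [-0.9, 0.8, -0.0]
width: 0.799
finger_force: 0.0
```

send_rows(
  series=[
    [0,0,-0.01,0,0,0],
    [0,0,-0.03,0,0,0],
    [0,0,-0.07,0,0,0],
    [0,0,-0.11,0,0,0],
    [0,0,-0.11,0,0,0],
    [0,0,-0.11,0,0,0],
  ],
)

```text
time: 35.37
position: [0.5284, 0.3589, 0.202]
ee_rot: [-3.137, -0.008, -0.09]
contact_force: [-0.2, -0.4, -0.0]
width: 0.802
finger_force: 0.0
```

```bash
python3 - <<'E'
from h import *
ledge();go((.423,.179,.195,.267))
E
```

```text
on ledge [220  43  84  84] (array([603.6, 351.1,  56.4,  55.7,  84.8]), 0.1203, 6717) x 0.0013 y -0.0974
on ledge [223 157  75  73] (array([525.8, 358.9,  55.4,  55.3,  84.6]), 0.1202, 5204) x 0.0021 y -0.0192
[407 220  57  59] (array([423.1, 180.1,  56.3,  55.9,  15.7]), 0.0499, 2324)
at [0.5271 0.3581 0.1989] [-3.14  -0.004 -0.09 ] w 0.804 t 35.42 F [-0.43 -0.34 -1.21]
-> (0.423, 0.179, 0.195, 0.267) [-0.0877, 0.1877, 0.0032, -0.0008, -0.0028, -0.2377] rows>= 5
```

send_rows(
  series=[
    [-0.088,0.187,0,0,-0.003,-0.238],
    [-0.088,0.187,0,0,-0.003,-0.238],
    [-0.088,0.187,0,0,-0.003,-0.238],
    [-0.088,0.187,0,0,-0.003,-0.238],
    [-0.088,0.187,0,0,-0.003,-0.238],
    [-0.088,0.187,0,0,-0.003,-0.238],
    [-0.088,0.187,0,0,-0.003,-0.238],
    [-0.088,0.187,0,0,-0.003,-0.238],
  ],
  grip=1,
)

```text
time: 36.08
position: [0.4216, 0.1791, 0.1957]
ee_rot: [-3.141, 0.005, 0.267]
contact_force: [0.1, -0.2, 0.1]
width: 1.001
finger_force: 0.0
```

```bash
python3 - <<'E'
from h import *
near();go((.423,.1795,.016,.27))
E
```

```text
[229 137  60  58] (array([423.5, 179.7,  54.9,  55. ,  15.4]), 0.0502, 3378)
[241 242  72  61] (array([317.5, 131.6,  56.2,  56.2,  69. ]), 0.05, 2447)
[157 251  36  54] (array([280. , 231.7,  64. ,  31.9,   1.9]), 0.0499, 888)
at [0.4221 0.1796 0.196 ] [-3.141  0.005  0.268] w 0.997 t 36.13 F [ 0.45  0.92 -0.37]
-> (0.423, 0.1795, 0.016, 0.27) [0.0017, 0.0004, 0.18, -0.0003, 0.0031, -0.0016] rows>= 5
```

send_rows(
  series=[
    [0.002,0,0.04,0,0.003,0],
    [0.002,0,0.08,0,0.003,0],
    [0.002,0,0.12,0,0.003,0],
    [0.002,0,0.15,0,0.003,0],
    [0.002,0,0.172,0,0.003,0],
    [0.002,0,0.181,0,0.003,0],
    [0.002,0,0.181,0,0.003,0],
    [0.002,0,0.181,0,0.003,0],
  ],
)

```text
time: 36.8
position: [0.4239, 0.1803, 0.0157]
ee_rot: [-3.141, -0.0, 0.268]
contact_force: [0.4, 0.1, -0.3]
width: 0.997
finger_force: 0.0
```

send_rows(
  series=[
    [0,0,0,0,0,0],
    [0,0,0,0,0,0],
    [0,0,0,0,0,0],
    [0,0,0,0,0,0],
    [0,0,0,0,0,0],
  ],
  grip=0,
)

```text
time: 37.22
position: [0.4251, 0.1802, 0.0176]
ee_rot: [-3.141, -0.005, 0.267]
contact_force: [-1.1, -0.1, 7.3]
width: 0.649
finger_force: 65.3
```

send_rows(
  series=[
    [0,0,-0.01,0,0,0],
    [0,0,-0.03,0,0,0],
    [0,0,-0.06,0,0,0],
    [0,0,-0.1,0,0,0],
    [0,0,-0.14,0,0,0],
    [0,0,-0.16,0,0,0],
    [0,0,-0.16,0,0,0],
    [0,0,-0.16,0,0,0],
  ],
)

```text
time: 37.88
position: [0.4233, 0.1796, 0.1765]
ee_rot: [-3.141, -0.003, 0.267]
contact_force: [0.0, 0.1, -4.4]
width: 0.646
finger_force: 64.5
```

```bash
python3 - <<'E'
from h import *
weigh(10); go((*dr(-.05,.062),.175,DY),(*le(.06),.175,LY))
E
```

```text
weigh [-0.18 -0.03 -3.03] sd [0.35 0.54 0.64]
at [0.4228 0.1794 0.1747] [-3.141e+00  1.000e-03  2.670e-01] w 0.645 t 38.38 F [-0.45 -0.2  -3.56]
-> (np.float64(0.5480026088793832), np.float64(-0.1679750816217582), 0.175, -0.063) [0.029, 0.3681, -0.0004, -0.0, 0.0005, 0.2202] rows>= 9
-> (np.float64(0.4467374731858067), np.float64(0.3638329531015032), 0.175, -0.089) [0.0718, -0.1715, -0.0003, -0.0, 0.0005, 0.2375] rows>= 5
```

Full as well, so it goes on the ledge at y = +0.06.

send_rows(
  series=[
    [0.072,-0.171,0,0,0,0.238],
    [0.072,-0.171,0,0,0,0.238],
    [0.072,-0.171,0,0,0,0.238],
    [0.072,-0.171,0,0,0,0.238],
    [0.072,-0.171,0,0,0,0.238],
    [0.072,-0.171,0,0,0,0.238],
    [0.072,-0.171,0,0,0,0.238],
    [0.072,-0.171,0,0,0,0.238],
    [0.072,-0.171,0,0,0,0.238],
  ],
)

```text
time: 39.13
position: [0.4472, 0.3625, 0.1751]
ee_rot: [3.141, 0.0, -0.091]
contact_force: [0.2, 0.4, -2.9]
width: 0.648
finger_force: 65.4
```

```bash
python3 - <<'E'
from h import *
go((*(le(.06)-[0,.001]),.086,LY))
E
```

```text
at [0.4472 0.3625 0.1751] [ 3.141  0.    -0.091] w 0.648 t 39.13 F [ 0.19  0.39 -2.95]
-> (np.float64(0.4467374731858067), np.float64(0.3628329531015032), 0.086, -0.089) [-0.0005, -0.0003, 0.0891, 0.0003, 0.0, -0.001] rows>= 3
```

send_rows(
  series=[
    [0,0,0.025,0,0,0],
    [0,0,0.05,0,0,0],
    [0,0,0.07,0,0,0],
    [0,0,0.08,0,0,0],
    [0,0,0.084,0,0,0],
    [0,0,0.087,0,0,0],
    [0,0,0.089,0,0,0],
    [0,0,0.089,0,0,0],
    [0,0,0.089,0,0,0],
    [0,0,0.089,0,0,0],
  ],
)

```text
time: 39.97
position: [0.4481, 0.364, 0.0877]
ee_rot: [-3.14, -0.002, -0.09]
contact_force: [0.2, 0.1, -0.2]
width: 0.647
finger_force: 65.6
```

send_rows(
  series=[
    [0,0,0,0,0,0],
    [0,0,0,0,0,0],
    [0,0,0,0,0,0],
  ],
  grip=0.8,
)

```text
time: 40.22
position: [0.4479, 0.3639, 0.0874]
ee_rot: [-3.14, -0.002, -0.09]
contact_force: [-0.5, -0.6, -0.0]
width: 0.8
finger_force: 0.0
```

send_rows(
  series=[
    [0,0,-0.01,0,0,0],
    [0,0,-0.03,0,0,0],
    [0,0,-0.07,0,0,0],
    [0,0,-0.11,0,0,0],
    [0,0,-0.11,0,0,0],
    [0,0,-0.11,0,0,0],
    [0,0,-0.11,0,0,0],
  ],
)

```text
time: 40.8
position: [0.4475, 0.3635, 0.1973]
ee_rot: [-3.14, -0.001, -0.09]
contact_force: [-0.4, -0.5, -0.9]
width: 0.801
finger_force: 0.0
```

```bash
python3 - <<'E'
from h import *
ledge();go((.444,-.2235,.2,1.508))
E
```

```text
on ledge [213  38  86  86] (array([525. , 359.2,  56.2,  55.6,  84.6]), 0.1203, 7095) x 0.0023 y -0.0184
on ledge [219 156  78  74] (array([446. , 364.9,  55.5,  55.9,  85. ]), 0.1202, 5477) x 0.001 y 0.0608
[449 238  63  54] (array([318. , 131.8,  57.3,  56.1,  69.1]), 0.0498, 2072)
at [0.4469 0.3631 0.1958] [ 3.141e+00  1.000e-03 -9.000e-02] w 0.801 t 40.85 F [-0.24  0.21  0.06]
-> (0.444, -0.2235, 0.2, 1.508) [0.0497, 0.5845, -0.004, -0.0, 0.0006, -1.0651] rows>= 15
```

All three full tins are on the ledge. Now to the drawer handle.

send_rows(
  series=[
    [0.05,0.584,0,0,0,-1],
    [0.05,0.584,0,0,0,-1],
    [0.05,0.584,0,0,0,-1],
    [0.05,0.584,0,0,0,-1],
    [0.05,0.584,0,0,0,-1],
    [0.05,0.584,0,0,0,-1],
    [0.05,0.584,0,0,0,-1],
    [0.05,0.584,0,0,0,-1],
    [0.05,0.584,0,0,0,-1],
    [0.05,0.584,0,0,0,-1],
    [0.05,0.584,0,0,0,-1],
    [0.05,0.584,0,0,0,-1],
  ],
  grip=0.38,
)

```text
time: 41.85
position: [0.4453, -0.0784, 0.1944]
ee_rot: [-3.139, -0.0, 1.236]
contact_force: [0.8, -0.4, 0.2]
width: 0.379
finger_force: 0.0
```

```bash
python3 - <<'E'
from h import *
go((.44,-.2235,.2,1.508))
E
```

```text
at [ 0.4453 -0.0784  0.1944] [-3.139 -0.     1.236] w 0.379 t 41.85 F [ 0.8  -0.4   0.23]
-> (0.44, -0.2235, 0.2, 1.508) [-0.1388, 0.0427, -0.0058, -0.002, -0.0006, -0.1815] rows>= 4
```

send_rows(
  series=[
    [-0.139,0.043,-0.006,0,0,-0.18],
    [-0.139,0.043,-0.006,0,0,-0.18],
    [-0.139,0.043,-0.006,0,0,-0.18],
    [-0.139,0.043,-0.006,0,0,-0.18],
    [-0.139,0.043,-0.006,0,0,-0.18],
    [-0.139,0.043,-0.006,0,0,-0.18],
    [-0.139,0.043,-0.006,0,0,-0.18],
  ],
)

```text
time: 42.43
position: [0.4401, -0.2218, 0.2006]
ee_rot: [-3.139, -0.002, 1.5]
contact_force: [-0.0, -0.2, 0.5]
width: 0.381
finger_force: 0.0
```

```bash
python3 - <<'E'
from h import *
c=calibration("wrist");p,d=camera("wrist");X=cloud(d,c);cv2.imwrite("pics/w5.png",p)
for s,q in tops(X,.058,.074,60): print(s,q)
go((.442,-.2235,.044,1.508))
E
```

```text
[265  11  54 231] (array([ 469.1, -190.4,  201. ,   41.2,   86.2]), 0.0666, 2893)
[505  17   7  16] (array([ 664.4, -105.1,    4.7,   12.6,   10.9]), 0.062, 92)
[345  33 167  11] (array([ 594.1, -115.2,    1.1,  152.9,   86.4]), 0.0663, 484)
[433  71  72  67] (array([ 627.9, -172.3,   56.5,   57.2,   86.5]), 0.0723, 3968)
[414 204  67  56] (array([ 619.7, -292.8,   56. ,   56.5,   86.1]), 0.0721, 3114)
[333 207  63  57] (array([ 536. , -289.8,   56.1,   55.7,   87.4]), 0.0721, 3193)
[402 279  81  13] (array([ 628.2, -356. ,    3.4,   91.4,   86.2]), 0.0658, 678)
at [ 0.4403 -0.2214  0.201 ] [-3.140e+00 -2.000e-03  1.501e+00] w 0.378 t 42.48 F [ 0.18  0.44 -0.76]
-> (0.442, -0.2235, 0.044, 1.508) [-0.0023, 0.0021, 0.1569, -0.0012, -0.0013, -0.0046] rows>= 4
```

View pics/w5.png

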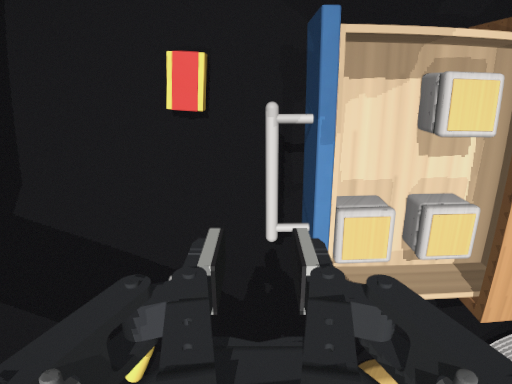

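The drawer holds three upright tins, and the bar runs from (272,107) to (271,237) at x≈0.44 as expected. Descend and grip.

send_rows(
  series=[
    [-0.002,0.002,0.04,0,0,-0.004],
    [-0.002,0.002,0.08,0,0,-0.004],
    [-0.002,0.002,0.11,0,0,-0.004],
    [-0.002,0.002,0.135,0,0,-0.004],
    [-0.002,0.002,0.15,0,0,-0.004],
    [-0.002,0.002,0.157,0,0,-0.004],
    [-0.002,0.002,0.157,0,0,-0.004],
    [-0.002,0.002,0.157,0,0,-0.004],
  ],
)

```text
time: 43.15
position: [0.4432, -0.2239, 0.0458]
ee_rot: [3.141, -0.0, 1.508]
contact_force: [0.3, 0.4, 0.2]
width: 0.383
finger_force: 0.0
```

send_rows(
  series=[
    [0,0,0,0,0,0],
    [0,0,0,0,0,0],
    [0,0,0,0,0,0],
    [0,0,0,0,0,0],
    [0,0,0,0,0,0],
    [0,0,0,0,0,0],
  ],
  grip=0,
)

```text
time: 43.65
position: [0.4442, -0.225, 0.0474]
ee_rot: [3.138, 0.0, 1.506]
contact_force: [-0.6, 2.3, 6.4]
width: 0.104
finger_force: 58.8
```

send_rows(
  series=[
    [0,0.003,0,0,0,0],
    [0,0.008,0,0,0,0],
    [0,0.016,0,0,0,0],
    [0,0.025,0,0,0,0],
    [0,0.034,0,0,0,0],
    [0,0.043,0,0,0,0],
    [0,0.052,0,0,0,0],
    [0,0.061,0,0,0,0],
    [0,0.07,0,0,0,0],
    [0,0.078,0,0,0,0],
    [0,0.082,0,0,0,0],
    [0,0.082,0,0,0,0],
  ],
)

```text
time: 44.65
position: [0.5268, -0.2301, 0.0474]
ee_rot: [3.137, 0.0, 1.507]
contact_force: [2.6, 3.0, 5.5]
width: 0.105
finger_force: 59.3
```

send_rows(
  series=[
    [0,0.003,0,0,0,0],
    [0,0.008,0,0,0,0],
    [0,0.016,0,0,0,0],
    [0,0.025,0,0,0,0],
    [0,0.034,0,0,0,0],
    [0,0.043,0,0,0,0],
    [0,0.051,0,0,0,0],
    [0,0.058,0,0,0,0],
    [0,0.064,0,0,0,0],
    [0,0.068,0,0,0,0],
    [0,0.07,0,0,0,0],
    [0,0.07,0,0,0,0],
  ],
)

```text
time: 45.65
position: [0.5962, -0.2345, 0.0474]
ee_rot: [3.138, 0.0, 1.507]
contact_force: [0.3, 2.4, 5.8]
width: 0.101
finger_force: 59.3
```

send_rows(
  series=[
    [0,0.002,0,0,0,0],
    [0,0.004,0,0,0,0],
    [0,0.006,0,0,0,0],
    [0,0.008,0,0,0,0],
    [0,0.01,0,0,0,0],
    [0,0.012,0,0,0,0],
    [0,0.012,0,0,0,0],
  ],
)

```text
time: 46.23
position: [0.6061, -0.2351, 0.0474]
ee_rot: [-3.14, -0.0, 1.507]
contact_force: [-5.7, 2.6, 9.8]
width: 0.1
finger_force: 59.9
```

send_rows(
  series=[
    [0,0.001,0,0,0,0],
    [0,0.002,0,0,0,0],
    [0,0.003,0,0,0,0],
    [0,0.003,0,0,0,0],
  ],
)

```text
time: 46.57
position: [0.6061, -0.2351, 0.0473]
ee_rot: [-3.132, -0.001, 1.507]
contact_force: [-17.2, 3.6, 16.9]
width: 0.103
finger_force: 60.7
```

On the stop: no movement and rising force. Relieve, release, rise.

send_rows(
  series=[
    [0,-0.003,0,0,0,0],
    [0,-0.003,0,0,0,0],
    [0,-0.003,0,0,0,0],
  ],
)

```text
time: 46.82
position: [0.606, -0.2351, 0.0474]
ee_rot: [-3.141, -0.0, 1.506]
contact_force: [-4.9, 3.2, 9.8]
width: 0.105
finger_force: 59.9
```

send_rows(
  series=[
    [0,0,0,0,0,0],
    [0,0,0,0,0,0],
    [0,0,0,0,0,0],
    [0,0,0,0,0,0],
  ],
  grip=0.36,
)

```text
time: 47.15
position: [0.6056, -0.2354, 0.0457]
ee_rot: [-3.14, -0.0, 1.507]
contact_force: [-4.9, 0.7, 5.0]
width: 0.36
finger_force: 3.7
```

send_rows(
  series=[
    [0,0,-0.02,0,0,0],
    [0,0,-0.05,0,0,0],
    [0,0,-0.09,0,0,0],
    [0,-0.03,-0.13,0,0,0],
    [0,-0.06,-0.16,0,0,0],
    [0,-0.06,-0.16,0,0,0],
    [0,-0.06,-0.16,0,0,0],
  ],
)

```text
time: 47.73
position: [0.547, -0.2322, 0.2092]
ee_rot: [3.135, 0.003, 1.506]
contact_force: [0.3, 0.6, -0.7]
width: 0.362
finger_force: 0.0
```

```bash
python3 - <<'E'
from h import *
c=calibration("wrist");p,d=camera("wrist");X=cloud(d,c);cv2.imwrite("pics/w6.png",p)
for s,q in tops(X,.058,.074,60): print(s,q)
for k in place_of("wrist","unit_drawer0_handle")[:1]:
    u,v=np.array(k["centre"]).astype(int);print(k,X[v-2:v+3,u-2:u+3].reshape(-1,3).max(0))
p,d=camera("top");c=calibration("top");cv2.imwrite("pics/top9.png",p);X=cloud(d,c)
for s,q in tops(X,.112,.128,150): print("ledge",s,q)
for s,q in tops(X,.043,.054,150):
    if q[0][0]>200 and q[2]<500: print("tin?",s,q)
go()
E
```

```text
[312   8  63 273] (array([ 621.8, -229.3,  259.3,   42.1,   86.4]), 0.0667, 3662)
{'centre': [318.4, 167.4], 'score': 0.67} [ 0.60521095 -0.23047681  0.06889574]
ledge [113 163  21  19] (array([601. , 349.9,  57.7,  53.3,  84.7]), 0.1188, 345)
ledge [109 188  21  21] (array([522.7, 357.5,  56.2,  57. ,  85.8]), 0.1188, 360)
ledge [105 215  22  21] (array([443.5, 363.6,  57.9,  54.1,  84.9]), 0.119, 349)
ledge [487 308  25  63] (array([ 116.6, -807.2,   59.2,  200.6,   76.9]), 0.1198, 207)
tin? [154 118  23  23] (array([755.2, 247.2,  58. ,  57. ,  63.2]), 0.0488, 306)
tin? [450 204  62  19] (array([ 507.8, -806.2,   38.7,  241.2,    8.7]), 0.0488, 310)
tin? [185 259  22  22] (array([314. , 132.1,  56.1,  54.1,  68.5]), 0.0491, 312)
tin? [146 269  23  24] (array([278.6, 251.7,  55.6,  57.6,  64.7]), 0.0493, 328)
at [ 0.5462 -0.231   0.2033] [-3.140e+00 -2.000e-03  1.506e+00] w 0.36 t 47.88 F [-0.16  0.78 -0.52]
```

View pics/top9.png

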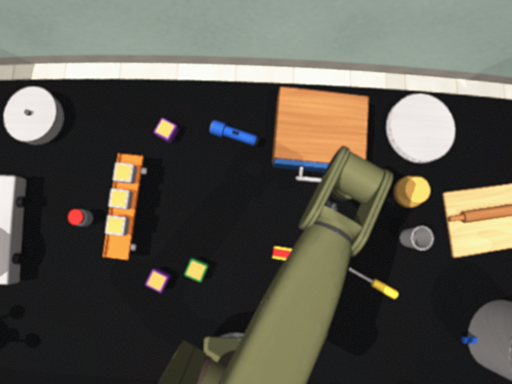

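View pics/w6.png

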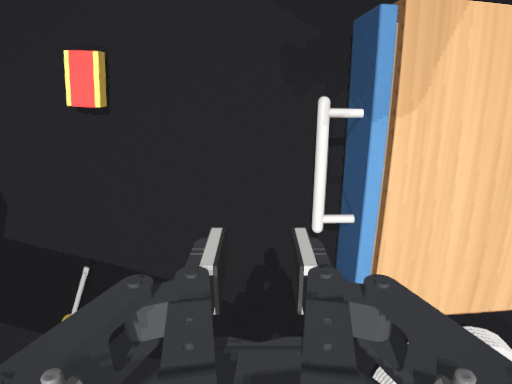

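The wrist view shows the blue front flush with the unit, with the bar at x≈0.605, which is 165 mm in from the open stop. The top view shows three tins on the ledge at (124,172), (120,198) and (115,225), and the bystanders unmoved. Handing in.

```bash
python3 -c "
from cell import r
print(r.close_job())"
```

```text
the job is handed in; nothing more can be done
None
```

I handed the job in with three full tins upright on the ledge and three empty tins in the drawer, which I eased shut onto its stop; the torch, jar and other things were left where they were, and no verdict came back.

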